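# Empty the curing bin behind its sprung flap

### The arm

A 6-joint arm with a two-finger parallel gripper is mounted at the origin on the work surface. World frame = base frame: x ahead of the robot, y to its left, z up, the work surface at z = 0. Lengths are in m, angles in degrees, forces in N, time in s.
With the tool pointing down it reaches from about 0.375 to 0.9 m from the base axis. Payload 3.1 kg.
Tool frame: the origin (TCP) lies on the centre line of the jaws, within the pads' length; the fingertips stand 25 mm ahead of it and the grasp point (between the pads) lies 6 mm ahead of it; z points along the fingers, y is the line along which they close (so a half turn about z gives the same grasp; the last joint's range is limited). The gripper opens to 87 mm and grips with 3 to 60 N. Pads are 19 mm wide; open, the fingers measure 117 mm over their backs; the gripper's body (75 mm by 190 mm) begins 51 mm behind the grasp point.
Start: joints at [56.522, 30.224, 82.088, -0, 67.689, -10.227], TCP at [0.247, 0.574, 0.248] pointing down, gripper open.
Joint ranges: [-176.69, 176.69], [-43.24, 126.21], [12.49, 139.97], [-82, 262], [0, 151.66], [-163.58, 163.58]. Speed limits (degrees/s): [159.86, 159.86, 180, 180, 180, 180].

### API

Orientations are given as a 3x3 rotation matrix whose columns are the frame's x, y, z axes.
In Python, from rig import * gives the robot as it stands.
- The arm moves only by the tool step_arm, never from a script. Its argument "steps" is a list of rows, each a list of 7 numbers: the shift along the tool's x, y, z normalised to -1 to 1, where 1 is 0.3 m, then the turn, a rotation vector about the tool's x, y, z normalised to -1 to 1, where 1 is 45 degrees, then the gripper's target within -1 to 1 (shut at 1, half-way at 0, fully open at -1). A call has 1 to 8 rows; each row is the pose to reach, as a shift and turn from the pose commanded when the call began, along the tool's axes at that moment; what a row does not reach only later rows make up. A row lasts 1/12 s, in which the tool goes at most 41.7 mm and 7.16 degrees, less where a joint would pass 70% of its speed; a pose out of reach is approached as far as the arm can. A call with a number of a shift or a turn outside -1 to 1 is refused whole. A call with a gripper value outside its range is refused whole. The fingers move at their own pace and stop on an object; the grip force is fixed at half the most. Time passes only in rows, so rows that repeat a pose let the fingers close. It gives the time, the measured TCP pose, the force, the opening and the grip force at its end, in the units of the state.
- read_state(): the state, without advancing time (a new reading comes with each control period).
- capture(name): name is "scene" or "top" or "wrist"; returns a dict with "image" (400x640x3 uint8, red, green, blue), "vertical_fov" (degrees; the focal length in pixels is half the picture's height over the tangent of half this angle, whatever the lens; pixels are square), "cx", "cy" (the principal point, pixels), "world_from_camera" (4x4, takes a point from camera to world coordinates); the wrist camera has in their place "T_tool_cam" (4x4, takes a point from camera to tool coordinates, whose origin is the TCP and whose axes are the flange's). Camera axes: x right, y down, z forward; pixel columns grow to the right and rows downward; lengths in m; the calibration is good to about 2 mm. A picture is of the moment at which its call begins: read the wrist's pose just before it. There is no depth.
- hand_in(): hands the job in; it is judged then, once.
The state is a dict: "time_s": time; "joint_positions": joint angles; "qvel": joint speeds; "tau": joint torques, N m; "position": TCP position; "tcp_rot": TCP orientation; "force": force on the tool from outside, world axes, zero at the start; "moment": the same for the moment, N m; "opening": opening from 0.0 (shut) to 1.0 (fully open); "grasp_force": force on a finger pad.
Only numpy, scipy, OpenCV 4.12 (cv2) and the standard library are available. Lean on these libraries where they do the work, as an engineer would, in place of code of your own. Each camera call takes 0.05 s, during which the arm holds its last target. There are 200 camera calls.

### The job

The curing bin's sprung flap is blocked: stand the blue-banded tin that is on it and the yellow jar that is in its dock on the plywood board. Then prop the flap open with the aluminium block in the dock and let go, lift every amber casting out of the bin, gripping the brittle resin gently, and stand them all upright in the green-lined tray while the block alone keeps the flap open. Last, take the block out so that the flap shuts, and stand it upright back on the middle of its cork pad; tip over neither tin nor jar and leave the other things where they are.

Things in the scene. Friction and masses are not known exactly. Their poses are not given: they have to be found in the camera images.
- bin: Fixed ivory open-topped bin, 240 (its x) by 210 mm (its y), walls 5 mm thick, 75 mm high, inner floor 26 mm above the table. Origin: centre of its underside; x points away from the robot (yaw within 0.1 rad). Against its -y side is a fixed grey dock, flat top 60 mm above the table, x = 50 to 215, y = -105 to -245 mm in the bin's frame.
- flap (a joint): Clear flap over the bin, 232 long, 206 wide, 6 mm thick, top 81 mm above the table when shut. Hinge along the bin's y at x = 115 mm, 80 mm above the table (far side); the edge near the robot rises. Rad: 0 = shut, 1.48 = block in its seat, 1.7 = end stop. Spring and weight shut it, damped, whenever let go, from any angle (about 0.2 Nm when shut, 0.12 Nm open).
- flap_pin (a point): Axis of the red pin (12 mm diameter, along the bin's y from -112 to -205 mm; this point at y = -180) on a 90 mm crank arm fixed to the flap's hinge. Shut: x = 64 mm in the bin's frame, 154 mm above the table. Pushed away from the robot (about 4 N) it opens the flap; peak height 170 mm; at 1.48 rad x = 184, height 137 mm, pressing back towards the robot with 2 to 3 N.
- stop_top (a point): Middle of the top of the yellow stop wall on the dock, 100 mm above the table, 40 mm above the dock; the wall is 12 mm thick (x = 106 to 118 mm in the bin's frame) and 70 mm wide (y = -145 to -215 mm). The block is carried over it, pushing the pin ahead, then lowered behind it; let go, the pin presses it back against this wall.
- dock_seat (a point): Centre of the block's seat (blue patch) on the dock top, 60 mm above the table, at x = 148, y = -180 mm in the bin's frame, just beyond the stop wall. The block upright here, its 60 mm side along the bin's x, has its near face against the stop wall and the pin against its far face. To take it out, ease it a few mm off the wall, then lift.
- chock_c (a point): Centre of the prop block: loose upright aluminium block, 60 (its x) by 40 (its y) by 95 mm high, 0.6 kg. It starts upright on the cork pad.
- pad: Cork pad on the table, the block's home, 100 (x) by 90 (y) by 4 mm. Origin: centre of its underside.
- tin_c (a point): Centre of the full resin tin with a blue band, standing on the shut flap: 90 (its x) by 55 (its y) by 120 mm high (plus a low cap), about 0.5 kg, loose.
- jar_c (a point): Centre of the yellow jar with a white lid standing in the dock where the block belongs: 52 mm diameter, 90 mm high, about 0.18 kg, loose.
- board: Fixed plywood board, 220 (x) by 180 (y) by 6 mm, where the tin and the jar are to stand. Origin: centre of its underside.
- tray: Fixed black tray lined with green mat, 220 by 220 mm, wall 6 mm thick and 20 mm high, inner floor 6 mm above the table. Origin: centre of its underside.
- cast1_c (a point): Centre (23 mm above its underside) of a loose amber resin casting, 70 g: base plate 56 by 56 by 10 mm and on its middle an upright lug 34 mm long (its x), 14 mm thick (its y), its top 46 mm above the underside. Two to four stand in the bin (the rest absent). Brittle: cracks if the fingers press on it with more than 80 N in all (40 N for each of two fingers).
- cast2_c (a point): Another such casting, same sizes and limit (may be absent).
- cast3_c (a point): Another such casting, same sizes and limit (may be absent).
- cast4_c (a point): Another such casting, same sizes and limit (may be absent).
- spare_tin: Bystander: tin with a green band, 90 by 55 by 120 mm. Origin at the centre of its underside; to be left alone.
- mould: Bystander: pink rubber-coloured mould block, 110 by 80 by 35 mm. Origin at the centre of its underside; to be left alone.
- mould2: Bystander: small pink mould block, 75 by 60 by 30 mm. Origin at the centre of its underside; to be left alone.
- cup: Bystander: white cup, 68 mm across, 85 mm high. Origin at the centre of its underside; to be left alone.
- spatula: Bystander: spatula, 200 mm long. Origin at the centre of its underside; to be left alone.
- amber: Bystander: amber bottle, 50 mm diameter, 120 mm high. Origin at the centre of its underside; to be left alone.
There are look-alikes about, which are no part of the job. What is shaped like the part that bears tin_c but purple is not meant.

How it is judged (in metres and radians):
On the way, in this order (a step that is already met when the one before it is completed fails the run):
1. the tin and the jar stand on the plywood board, let go (x of tin_c in the frame of board between -0.1 and 0.1 m and y of tin_c in the frame of board between -0.08 and 0.08 m and z of tin_c in the frame of board between 0.058 and 0.074 m and angle between each of tin_c, jar_c's own z axis and vertical below 0.12 rad and x of jar_c in the frame of board between -0.1 and 0.1 m and y of jar_c in the frame of board between -0.08 and 0.08 m and z of jar_c in the frame of board between 0.043 and 0.059 m and contact force between the fingers and tin below 0.05 N and contact force between the fingers and jar below 0.05 N), for 0.2 s.
2. the flap is open and only the block holds it (value of joint flap above 1.2 rad and contact force between each of the fingers, the arm and bin below 0.05 N and contact force between the fingers and chock below 0.05 N and contact force between chock and bin above 0.3 N), for 0.5 s.
3. all castings stand in the tray, let go, while the block alone still holds the flap open (all of step 2 and x of cast1_c in the frame of tray between -0.095 and 0.095 m and y of cast1_c in the frame of tray between -0.095 and 0.095 m and z of cast1_c in the frame of tray between 0.018 and 0.04 m and angle between each of cast1_c, cast2_c, cast3_c, cast4_c's own z axis and vertical below 0.2 rad and x of cast2_c in the frame of tray between -0.095 and 0.095 m and y of cast2_c in the frame of tray between -0.095 and 0.095 m and z of cast2_c in the frame of tray between 0.018 and 0.04 m and x of cast3_c in the frame of tray between -0.095 and 0.095 m and y of cast3_c in the frame of tray between -0.095 and 0.095 m and z of cast3_c in the frame of tray between 0.018 and 0.04 m and x of cast4_c in the frame of tray between -0.095 and 0.095 m and y of cast4_c in the frame of tray between -0.095 and 0.095 m and z of cast4_c in the frame of tray between 0.018 and 0.04 m and contact force between the fingers and cast1 below 0.05 N and contact force between the fingers and cast2 below 0.05 N and contact force between the fingers and cast3 below 0.05 N and contact force between the fingers and cast4 below 0.05 N), for 0.2 s.
At the end, for the whole second after the job is handed in: Tin and jar stand upright with their centres over the plywood board (at least 10 mm in from its edges), every casting stands upright in the tray, the flap is shut (below 0.08 rad), the block stands upright on the cork pad within 40 mm of its centre, and all are at rest (x of tin_c in the frame of board between -0.1 and 0.1 m and y of tin_c in the frame of board between -0.08 and 0.08 m and z of tin_c in the frame of board between 0.058 and 0.074 m and angle between each of tin_c, jar_c's own z axis and vertical below 0.12 rad and x of jar_c in the frame of board between -0.1 and 0.1 m and y of jar_c in the frame of board between -0.08 and 0.08 m and z of jar_c in the frame of board between 0.043 and 0.059 m and x of cast1_c in the frame of tray between -0.095 and 0.095 m and y of cast1_c in the frame of tray between -0.095 and 0.095 m and z of cast1_c in the frame of tray between 0.018 and 0.04 m and angle between each of cast1_c, cast2_c, cast3_c, cast4_c's own z axis and vertical below 0.2 rad and x of cast2_c in the frame of tray between -0.095 and 0.095 m and y of cast2_c in the frame of tray between -0.095 and 0.095 m and z of cast2_c in the frame of tray between 0.018 and 0.04 m and x of cast3_c in the frame of tray between -0.095 and 0.095 m and y of cast3_c in the frame of tray between -0.095 and 0.095 m and z of cast3_c in the frame of tray between 0.018 and 0.04 m and x of cast4_c in the frame of tray between -0.095 and 0.095 m and y of cast4_c in the frame of tray between -0.095 and 0.095 m and z of cast4_c in the frame of tray between 0.018 and 0.04 m and horizontal distance between chock_c and pad below 0.04 m and z of chock_c in the frame of pad between 0.045 and 0.06 m and angle between chock_c's own z axis and vertical below 0.1 rad and linear speed of each of tin, jar, chock, cast1, cast2, cast3, cast4 below 0.03 m/s and value of joint flap below 0.08 rad); the robot touches nothing.
It fails at once if a casting is gripped with more than 80 N in all (contact force between the fingers and cast1 above 80 N or contact force between the fingers and cast2 above 80 N or contact force between the fingers and cast3 above 80 N or contact force between the fingers and cast4 above 80 N).
It fails at once if the tin or the jar is tipped over (angle between any of tin_c, jar_c's own z axis and vertical above 0.7 rad).
It fails at once if a bystander is moved by more than 40 mm (distance of any of spare_tin, mould, mould2, cup, spatula, amber from where it was at the start of the episode above 0.04 m).
Of cast1, cast2, cast3, cast4 only 2 to 4 are there at a start; the rules pass over those that are not, and their reading is None.
At some moment in a run one of cast1, cast2, cast3, cast4 may be knocked a few centimetres aside while the robot is not near it.
It also fails if it takes over 210 s, if anything falls off the work surface, if the arm or the gripper's body presses on something with over 40 N, if the wrist force passes 120 N, or if a joint passes its speed limit or range.

## Working session

There is one attempt and no reset: what is moved stays moved. The work goes in short steps, Python scripts to look and compute and a tool call to move; the robot and the scene stay as the last step left them, time stands still between calls to the robot, and variables do not carry over. Pictures are saved under pics/ and viewed, at most 16 in all, crops included, and the job is handed in when it is done.

Besides the shell and the picture viewer there is one more tool, called after "Call:" as name(argument=value, ...) on one line, values as JSON. step_arm: Moves the arm, as the interface text tells. Scaled input: -1 to 1 covers 0.3 m each way for a shift and 45 degrees each way for a turn. Its arguments: {"type":"object","properties":{"steps":{"type":"array"}},"required":["steps"]}

```bash
mkdir -p pics; ls; python3 - <<'E'
from rig import *
import cv2,pickle
s=read_state();print(s)
for n in("scene","top"):
    c=capture(n);cv2.imwrite(f"pics/{n}0.png",c["image"][:,:,::-1]);pickle.dump(c,open(f"{n}0.pkl","wb"))
    print(n,c["vertical_fov"],c["cx"],c["cy"],c["world_from_camera"].round(4).tolist())
E
```

```text
pics
{'time_s': 0.0, 'joint_positions': array([ 5.65216119e+01,  3.02760768e+01,  8.21578035e+01, -2.35798908e-03,
        6.76876059e+01, -1.02272565e+01]), 'qvel': array([-0.01056247, -0.02517979, -0.0106701 , -0.10472781,  0.07400797,
        0.02941102]), 'tau': array([-2.00201190e-03, -4.40047646e+01, -1.76591456e+01,  6.31397171e-02,
        5.80892572e-02, -1.44967553e-04]), 'position': array([0.24632442, 0.57366602, 0.24659468]), 'tcp_rot': array([[-9.18789404e-01,  3.94746419e-01, -1.13786586e-03],
       [ 3.94747914e-01,  9.18787724e-01, -1.78955812e-03],
       [ 3.39035521e-04, -2.09339721e-03, -9.99997751e-01]]), 'force': array([ 0.05547987,  0.35127708, -0.24550859]), 'moment': array([-0.0440339 , -0.02786533,  0.02542683]), 'grasp_force': 0.0, 'opening': 0.997918953118876}
scene 45.32928475334815 320.9809883421331 199.64443487812468 [[0.7254, 0.5719, -0.3831, 1.2689], [0.6882, -0.6158, 0.3838, -0.5597], [-0.0164, -0.542, -0.8402, 1.4899], [0.0, 0.0, 0.0, 1.0]]
top 55.120775042748214 323.07051957921976 199.0167143205985 [[-0.0041, -0.9872, 0.1592, 0.4073], [-0.9999, 0.0019, -0.0139, 0.0738], [0.0135, -0.1593, -0.9871, 1.3074], [0.0, 0.0, 0.0, 1.0]]
```

View pics/top0.png

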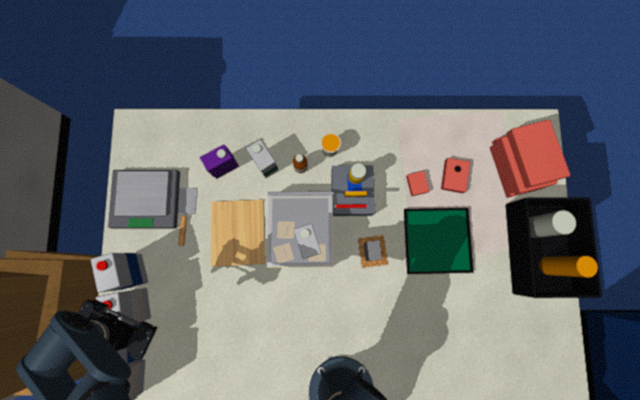

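View pics/scene0.png

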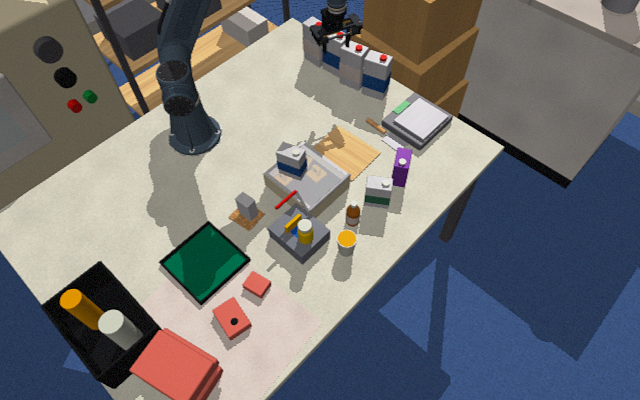

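The top view shows the tin on the flap at (305,240), board (238,232), bin (298,230), dock (353,190) with the jar at (358,175), block on cork at (373,250) and tray (438,240). Bystanders are the green-band tin (262,157), amber bottle (300,162), cup (331,144) and moulds (419,183) and (457,175). Look-alikes for the tin are the purple tin (218,160), the green-band tin (262,157) and the blue-banded tins at the left (118,270), which aren't on the flap. I choose the one on the flap.

```bash
python3 - <<'E'
import cv2
a=cv2.imread("pics/top0.png")[130:290,200:480]
cv2.imwrite("pics/topc.png",cv2.resize(a,None,fx=2.8,fy=2.8,interpolation=cv2.INTER_CUBIC))
a=cv2.imread("pics/scene0.png")[130:300,150:400]
cv2.imwrite("pics/scenec.png",cv2.resize(a,None,fx=3.2,fy=3.2,interpolation=cv2.INTER_CUBIC))
E
```

```text
(no output)
```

View pics/topc.png

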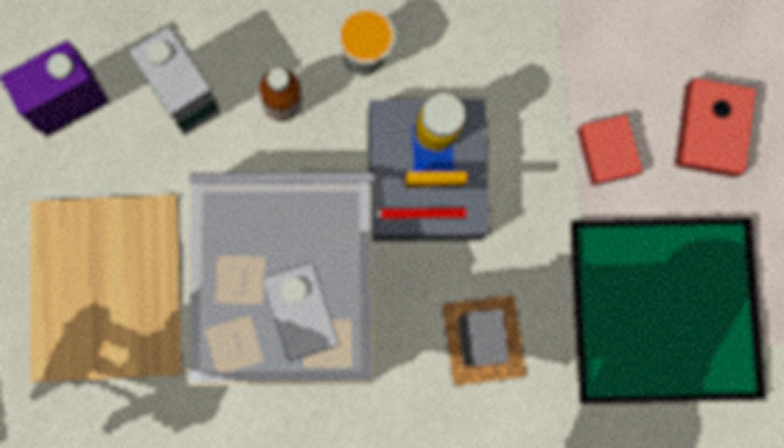

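View pics/scenec.png

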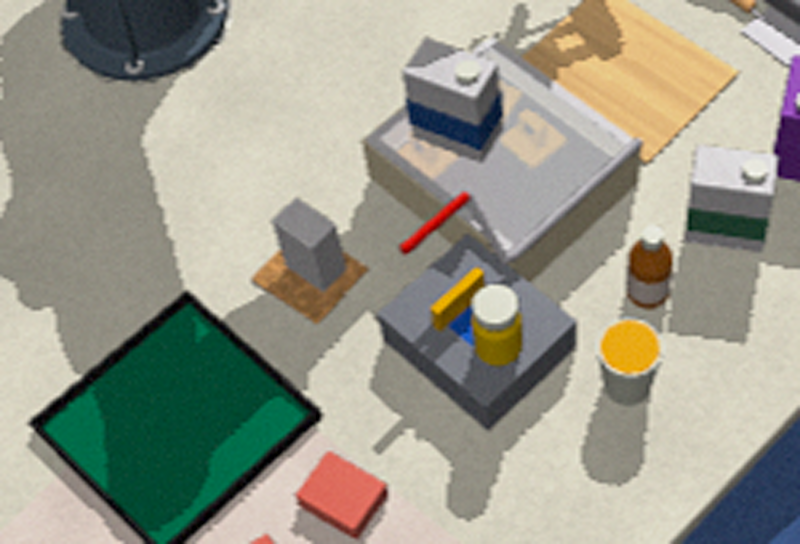

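```bash
cat >u.py <<'E'
import numpy as np,cv2,pickle
from rig import *
def pix2w(c,u,v,z,T=None):
    T=c["world_from_camera"] if T is None else T
    h=c["image"].shape[0];f=h/2/np.tan(np.radians(c["vertical_fov"])/2)
    d=T[:3,:3]@np.array([(u-c["cx"])/f,(v-c["cy"])/f,1]);o=T[:3,3]
    return (o+d*(z-o[2])/d[2])
def w2pix(c,p,T=None):
    T=c["world_from_camera"] if T is None else T
    h=c["image"].shape[0];f=h/2/np.tan(np.radians(c["vertical_fov"])/2)
    q=T[:3,:3].T@(np.asarray(p)-T[:3,3]);return c["cx"]+f*q[0]/q[2],c["cy"]+f*q[1]/q[2]
def wrist(name):
    s=read_state();c=capture("wrist")
    R=np.eye(4);R[:3,:3]=s["tcp_rot"];R[:3,3]=s["position"];T=R@c["T_tool_cam"]
    cv2.imwrite(f"pics/{name}.png",c["image"][:,:,::-1]);pickle.dump((c,T,s),open(name+".pkl","wb"));return c,T,s
def go(pos,yaw):  # shift/turn in step units from the current (measured) pose; tool down, tool y axis at yaw deg
    s=read_state();R=np.array(s["tcp_rot"]);d=R.T@(np.array(pos)-s["position"])/0.3
    best=None
    for k in(0,180):
        a=np.radians(yaw+k);y=np.array([np.cos(a),np.sin(a),0]);z=np.array([0,0,-1.]);G=np.c_[np.cross(y,z),y,z]
        r=cv2.Rodrigues(R.T@G)[0].ravel()/np.radians(45)
        if best is None or abs(r).max()<abs(best).max(): best=r
    print("step",d.round(3),best.round(3))
E
python3 - <<'E'
from u import *
c=pickle.load(open("top0.pkl","rb"))
def C(n,pts,z):
    print(n,[pix2w(c,200+u/2.8,130+v/2.8,z)[:2].round(3).tolist() for u,v in pts])
C("bin",[(190,175),(372,175),(368,380),(188,380)],.078)
C("tin",[(264,277),(308,263),(338,347),(288,360)],.201)
C("board",[(30,198),(177,194),(182,380),(32,382)],.006)
C("jarlid",[(442,114)],.15)
C("stop",[(406,180),(468,180)],.1)
C("pin",[(380,214),(466,213)],.154)
C("dock",[(370,100),(486,98),(486,237)],.06)
C("block",[(472,309),(508,309),(506,363),(467,365)],.099)
C("pad",[(444,303),(518,295),(525,378),(453,384)],.004)
C("tray",[(572,220),(750,217),(764,397),(584,402)],.02)
C("casts",[(240,280),(235,343),(327,343)],.036)
E
```

```text
bin [[0.627, 0.236], [0.627, 0.024], [0.392, 0.031], [0.393, 0.234]]
tin [[0.499, 0.142], [0.513, 0.096], [0.427, 0.066], [0.414, 0.117]]
board [[0.612, 0.44], [0.617, 0.261], [0.392, 0.25], [0.39, 0.428]]
jarlid [[0.683, -0.051]]
stop [[0.617, -0.013], [0.617, -0.084]]
pin [[0.57, 0.019], [0.571, -0.074]]
dock [[0.721, 0.025], [0.724, -0.114], [0.556, -0.109]]
block [[0.47, -0.086], [0.47, -0.126], [0.41, -0.122], [0.408, -0.079]]
pad [[0.483, -0.065], [0.492, -0.155], [0.393, -0.16], [0.386, -0.073]]
tray [[0.582, -0.22], [0.585, -0.438], [0.369, -0.441], [0.365, -0.226]]
casts [[0.509, 0.18], [0.435, 0.185], [0.434, 0.077]]
```

```bash
cat >>u.py <<'E'
def plan(legs):
    s=read_state();R=np.array(s["tcp_rot"]);p=np.array(s["position"])
    for pos,yaw in legs:
        best=None
        for k in(0,180):
            a=np.radians(yaw+k);y=np.array([np.cos(a),np.sin(a),0]);z=np.array([0,0,-1.]);G=np.c_[np.cross(y,z),y,z]
            r=cv2.Rodrigues(R.T@G)[0].ravel()
            if best is None or np.linalg.norm(r)<np.linalg.norm(best[0]): best=(r,G)
        r,G=best;d=np.array(pos)-p
        n=max(np.linalg.norm(d)/.0417,np.degrees(np.linalg.norm(r))/7.16)
        print(pos,yaw,"->",(R.T@d/.3).round(3).tolist(),(r/np.radians(45)).round(3).tolist(),"rows %.1f"%n)
        R=G;p=np.array(pos,float)
E
python3 - <<'E'
from u import *
plan([((.40,.34,.32),90),((.46,.12,.34),109)])
E
```

```text
(0.4, 0.34, 0.32) 90 -> [-0.778, -0.514, -0.244] [-0.002, -0.001, -0.517] rows 6.9
(0.46, 0.12, 0.34) 109 -> [-0.2, -0.733, -0.067] [0.0, 0.0, -0.422] rows 5.5
```

Call:
step_arm(steps=[[-0.778, -0.514, -0.244, 0, 0, -0.517, -1], [-0.778, -0.514, -0.244, 0, 0, -0.517, -1], [-0.778, -0.514, -0.244, 0, 0, -0.517, -1], [-0.778, -0.514, -0.244, 0, 0, -0.517, -1], [-0.778, -0.514, -0.244, 0, 0, -0.517, -1], [-0.778, -0.514, -0.244, 0, 0, -0.517, -1], [-0.778, -0.514, -0.244, 0, 0, -0.517, -1], [-0.778, -0.514, -0.244, 0, 0, -0.517, -1]])

```text
time_s: 0.77
position: [0.4047, 0.3359, 0.3225]
tcp_rot: [[-1.0, 0.006, 0.005], [0.006, 1.0, -0.001], [-0.005, -0.001, -1.0]]
force: [0.1, 0.8, -0.4]
opening: 1.0
grasp_force: 0.0
```

Call:
step_arm(steps=[[-0.2, -0.733, -0.067, 0, 0, -0.422, -1], [-0.2, -0.733, -0.067, 0, 0, -0.422, -1], [-0.2, -0.733, -0.067, 0, 0, -0.422, -1], [-0.2, -0.733, -0.067, 0, 0, -0.422, -1], [-0.2, -0.733, -0.067, 0, 0, -0.422, -1], [-0.2, -0.733, -0.067, 0, 0, -0.422, -1], [-0.2, -0.733, -0.067, 0, 0, -0.422, -1], [-0.2, -0.733, -0.067, 0, 0, -0.422, -1]])

```text
time_s: 1.43
position: [0.4606, 0.1194, 0.3406]
tcp_rot: [[-0.947, -0.322, -0.001], [-0.322, 0.947, 0.001], [0.0, 0.001, -1.0]]
force: [-0.6, 0.1, -0.2]
opening: 0.999
grasp_force: 0.0
```

```bash
python3 - <<'E'
from u import *
c,T,s=wrist("w1");print(s["position"],s["time_s"],c["T_tool_cam"].round(3).tolist(),c["vertical_fov"])
for p in [(.499,.142,.201),(.513,.096,.201),(.427,.066,.201),(.414,.117,.201)]: print(w2pix(c,p,T))
E
```

```text
[0.46059168 0.11938794 0.34060775] 1.4333 [[0.001, -0.969, -0.246, 0.067], [1.0, 0.001, -0.0, 0.0], [0.001, -0.246, 0.969, -0.137], [0.0, 0.0, 0.0, 1.0]] 65.14204587919956
(np.float64(328.3113485038467), np.float64(244.0429218629421))
(np.float64(277.3068112612974), np.float64(242.47252724974118))
(np.float64(273.14346196871446), np.float64(144.37382553038736))
(np.float64(333.3570312686822), np.float64(149.18097068763063))
```

View pics/w1.png

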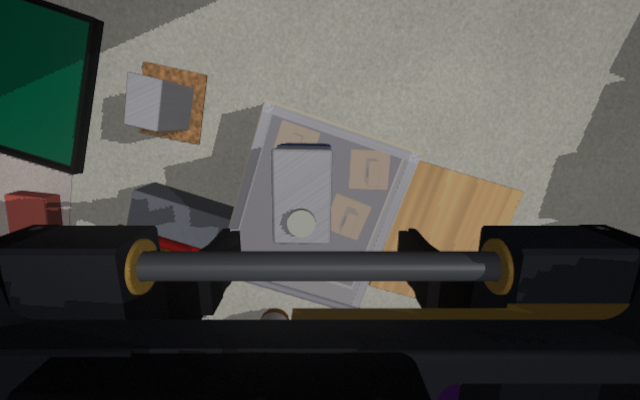

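The wrist view shows the tin's top at corners (273,150), (331,150), (330,242), (273,242), aligned with the image and the jaws.

```bash
python3 - <<'E'
from u import *
c,T,s=pickle.load(open("w1.pkl","rb"))
q=np.array([pix2w(c,u,v,.201,T) for u,v in[(273,150),(331,150),(330,242),(273,242)]]);print(q.round(3));m=q.mean(0)
d=q[3]-q[0];print(m,np.degrees(np.arctan2(d[1],d[0])))
x,y=m[:2]
plan([((x,y,.29),109),((x,y,.178),109),((x,y,.30),109),((.555,.345,.30),109),((.555,.345,.104),109),((.555,.345,.28),109)])
E
```

```text
[[0.432 0.067 0.201]
 [0.415 0.115 0.201]
 [0.497 0.143 0.201]
 [0.514 0.092 0.201]]
[0.46435496 0.10435426 0.201     ] 16.758067063129204
(np.float64(0.46435495683621814), np.float64(0.10435425849270719), 0.29) 109 -> [0.004, -0.056, 0.168] [0.001, -0.001, -0.002] rows 1.3
(np.float64(0.46435495683621814), np.float64(0.10435425849270719), 0.178) 109 -> [0.0, 0.0, 0.373] [0.0, 0.0, 0.0] rows 2.7
(np.float64(0.46435495683621814), np.float64(0.10435425849270719), 0.3) 109 -> [0.0, 0.0, -0.407] [0.0, 0.0, 0.0] rows 2.9
(0.555, 0.345, 0.3) 109 -> [-0.547, 0.66, 0.0] [0.0, 0.0, 0.0] rows 6.2
(0.555, 0.345, 0.104) 109 -> [0.0, 0.0, 0.653] [0.0, 0.0, 0.0] rows 4.7
(0.555, 0.345, 0.28) 109 -> [0.0, 0.0, -0.587] [0.0, 0.0, 0.0] rows 4.2
```

Call:
step_arm(steps=[[0.004, -0.056, 0.168, 0, 0, 0, -1], [0.004, -0.056, 0.168, 0, 0, 0, -1], [0.004, -0.056, 0.3, 0, 0, 0, -1], [0.004, -0.056, 0.4, 0, 0, 0, -1], [0.004, -0.056, 0.47, 0, 0, 0, -1], [0.004, -0.056, 0.52, 0, 0, 0, -1], [0.004, -0.056, 0.541, 0, 0, 0, -1], [0.004, -0.056, 0.541, 0, 0, 0, -1]])

```text
time_s: 2.15
position: [0.4631, 0.1057, 0.177]
tcp_rot: [[-0.945, -0.328, -0.004], [-0.328, 0.945, 0.0], [0.004, 0.002, -1.0]]
force: [-0.1, 0.5, -0.2]
opening: 1.001
grasp_force: 0.0
```

Call:
step_arm(steps=[[0, 0, 0, 0, 0, 0, 1], [0, 0, 0, 0, 0, 0, 1], [0, 0, 0, 0, 0, 0, 1], [0, 0, 0, 0, 0, 0, 1], [0, 0, 0, 0, 0, 0, 1], [0, 0, 0, 0, 0, 0, 1], [0, 0, 0, 0, 0, 0, 1], [0, 0, 0, 0, 0, 0, 1]])

```text
time_s: 2.82
position: [0.4649, 0.1041, 0.1791]
tcp_rot: [[-0.946, -0.326, 0.001], [-0.326, 0.946, -0.0], [-0.001, -0.001, -1.0]]
force: [-1.3, 0.2, 4.6]
opening: 0.633
grasp_force: 29.9
```

Call:
step_arm(steps=[[0, 0, -0.05, 0, 0, 0, 1], [0, 0, -0.1, 0, 0, 0, 1], [0, 0, -0.2, 0, 0, 0, 1], [0, 0, -0.3, 0, 0, 0, 1], [0, 0, -0.407, 0, 0, 0, 1], [0, 0, -0.407, 0, 0, 0, 1]])

```text
time_s: 3.32
position: [0.4676, 0.1043, 0.3054]
tcp_rot: [[-0.945, -0.326, 0.011], [-0.326, 0.945, 0.0], [-0.01, -0.003, -1.0]]
force: [2.3, -0.9, -5.4]
opening: 0.634
grasp_force: 29.8
```

Call:
step_arm(steps=[[-0.08, 0.1, 0, 0, 0, 0, 1], [-0.18, 0.22, 0, 0, 0, 0, 1], [-0.27, 0.33, 0, 0, 0, 0, 1], [-0.36, 0.44, 0, 0, 0, 0, 1], [-0.45, 0.54, 0, 0, 0, 0, 1], [-0.51, 0.62, 0, 0, 0, 0, 1], [-0.547, 0.66, 0, 0, 0, 0, 1], [-0.547, 0.66, 0, 0, 0, 0, 1]])

```text
time_s: 3.98
position: [0.5552, 0.3487, 0.297]
tcp_rot: [[-0.944, -0.329, -0.003], [-0.329, 0.944, 0.001], [0.002, 0.002, -1.0]]
force: [-0.4, -0.3, -4.4]
opening: 0.63
grasp_force: 29.9
```

Call:
step_arm(steps=[[0, 0, 0.1, 0, 0, 0, 1], [0, 0, 0.22, 0, 0, 0, 1], [0, 0, 0.34, 0, 0, 0, 1], [0, 0, 0.45, 0, 0, 0, 1], [0, 0, 0.54, 0, 0, 0, 1], [0, 0, 0.6, 0, 0, 0, 1], [0, 0, 0.63, 0, 0, 0, 1], [0, 0, 0.63, 0, 0, 0, 1]])

```text
time_s: 4.65
position: [0.5527, 0.343, 0.1083]
tcp_rot: [[-0.946, -0.325, -0.008], [-0.325, 0.946, -0.003], [0.008, -0.001, -1.0]]
force: [-0.1, 1.0, -5.8]
opening: 0.63
grasp_force: 30.0
```

```bash
python3 - <<'E'
from u import *
s=read_state();print(s["position"],s["force"],s["tcp_rot"].round(4).tolist())
E
```

```text
[0.55269522 0.34298641 0.10833607] [-0.05231136  0.98648585 -5.82185589] [[-0.9457, -0.325, -0.0075], [-0.325, 0.9457, -0.0035], [0.0083, -0.0008, -1.0]]
```

Call:
step_arm(steps=[[0, 0, 0.012, 0, 0, 0, 1], [0, 0, 0.02, 0, 0, 0, 1], [0, 0, 0.022, 0, 0, 0, 1], [0, 0, 0.022, 0, 0, 0, 1]])

```text
time_s: 4.98
position: [0.5561, 0.345, 0.1064]
tcp_rot: [[-0.945, -0.326, 0.002], [-0.326, 0.945, 0.0], [-0.002, -0.0, -1.0]]
force: [0.2, -1.1, -0.2]
opening: 0.633
grasp_force: 30.0
```

Call:
step_arm(steps=[[0, 0, 0, 0, 0, 0, 0.2], [0, 0, 0, 0, 0, 0, -0.5], [0, 0, 0, 0, 0, 0, -1], [0, 0, 0, 0, 0, 0, -1], [0, 0, 0, 0, 0, 0, -1], [0, 0, 0, 0, 0, 0, -1]])

```text
time_s: 5.48
position: [0.5554, 0.3451, 0.1051]
tcp_rot: [[-0.945, -0.326, 0.0], [-0.326, 0.945, 0.0], [-0.0, 0.0, -1.0]]
force: [0.0, -0.1, -0.0]
opening: 0.918
grasp_force: 0.0
```

Call:
step_arm(steps=[[0, 0, -0.1, 0, 0, 0, -1], [0, 0, -0.2, 0, 0, 0, -1], [0, 0, -0.33, 0, 0, 0, -1], [0, 0, -0.46, 0, 0, 0, -1], [0, 0, -0.59, 0, 0, 0, -1], [0, 0, -0.59, 0, 0, 0, -1]])

```text
time_s: 5.98
position: [0.5596, 0.3469, 0.2918]
tcp_rot: [[-0.945, -0.326, 0.017], [-0.326, 0.945, 0.007], [-0.018, 0.001, -1.0]]
force: [1.5, -0.6, 0.6]
opening: 1.001
grasp_force: 0.0
```

```bash
python3 - <<'E'
from u import *
plan([((.56,.20,.30),120),((.62,-.04,.32),160),((.60,-.04,.30),180)])
E
```

```text
(0.56, 0.2, 0.3) 120 -> [0.158, -0.463, -0.031] [-0.001, 0.023, -0.244] rows 3.5
(0.62, -0.04, 0.32) 160 -> [0.227, -0.793, -0.067] [0.0, 0.0, -0.889] rows 6.0
(0.6, -0.04, 0.3) 180 -> [0.023, 0.063, 0.067] [0.0, 0.0, -0.444] rows 2.8
```

```bash
python3 - <<'E'
from u import *
plan([((.555,.345,.28),109),((.60,.15,.31),100),((.683,-.05,.27),90)])
E
```

```text
(0.555, 0.345, 0.28) 109 -> [0.017, -0.001, 0.039] [0.001, 0.023, 0.001] rows 0.3
(0.6, 0.15, 0.31) 100 -> [0.07, -0.663, -0.1] [0.0, 0.0, 0.2] rows 4.9
(0.683, -0.05, 0.27) 90 -> [-0.157, -0.705, 0.133] [0.0, 0.0, 0.222] rows 5.3
```

Call:
step_arm(steps=[[0.07, -0.663, -0.1, 0, 0, 0.2, -1], [0.07, -0.663, -0.1, 0, 0, 0.2, -1], [0.07, -0.663, -0.1, 0, 0, 0.2, -1], [0.07, -0.663, -0.1, 0, 0, 0.2, -1], [0.07, -0.663, -0.1, 0, 0, 0.2, -1], [0.07, -0.663, -0.1, 0, 0, 0.2, -1]])

```text
time_s: 6.48
position: [0.6027, 0.1436, 0.3131]
tcp_rot: [[-0.986, -0.167, 0.004], [-0.167, 0.986, -0.004], [-0.003, -0.004, -1.0]]
force: [0.4, 0.8, -0.0]
opening: 0.999
grasp_force: 0.0
```

Call:
step_arm(steps=[[-0.157, -0.705, 0.133, 0, 0, 0.222, -1], [-0.157, -0.705, 0.133, 0, 0, 0.222, -1], [-0.157, -0.705, 0.133, 0, 0, 0.222, -1], [-0.157, -0.705, 0.133, 0, 0, 0.222, -1], [-0.157, -0.705, 0.133, 0, 0, 0.222, -1], [-0.157, -0.705, 0.133, 0, 0, 0.222, -1], [-0.157, -0.705, 0.133, 0, 0, 0.222, -1], [-0.157, -0.705, 0.133, 0, 0, 0.222, -1]])

```text
time_s: 7.15
position: [0.6829, -0.0497, 0.2714]
tcp_rot: [[-1.0, 0.001, -0.002], [0.001, 1.0, 0.002], [0.002, 0.002, -1.0]]
force: [-0.4, -0.3, 0.6]
opening: 0.999
grasp_force: 0.0
```

```bash
python3 - <<'E'
from u import *
c,T,s=wrist("w2");print(s["position"],s["tcp_rot"].round(3).tolist())
print(w2pix(c,(.683,-.051,.15),T))
E
```

```text
[ 0.68294016 -0.04966591  0.27138509] [[-1.0, 0.001, -0.002], [0.001, 1.0, 0.002], [0.002, 0.002, -1.0]]
(np.float64(317.24893038033457), np.float64(204.29525021996892))
```

View pics/w2.png

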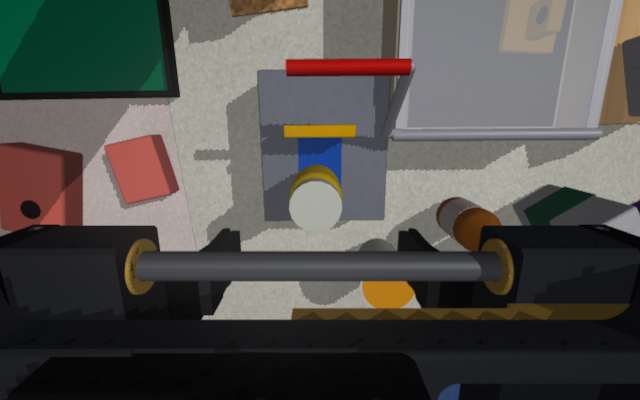

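The jar's lid is at (316,204) with the jaws centred on it, the stop wall is at (320,131) and the pin at (349,68).

```bash
python3 - <<'E'
from u import *
c,T,s=pickle.load(open("w2.pkl","rb"))
print("stop",pix2w(c,284,131,.1,T),pix2w(c,356,131,.1,T),"pin",pix2w(c,286,68,.154,T),pix2w(c,411,67,.154,T),"binfar",pix2w(c,393,133,.078,T),pix2w(c,600,133,.078,T))
plan([((.683,-.051,.27),90),((.683,-.051,.121),90),((.683,-.051,.28),90),((.56,.13,.28),90),((.43,.345,.28),90),((.43,.345,.075),90)])
E
```

```text
stop [ 0.6232159  -0.08303616  0.1       ] [ 0.62324131 -0.01384856  0.1       ] pin [ 0.57544239 -0.07445574  0.154     ] [0.57475517 0.02005868 0.154     ] binfar [0.62579626 0.0269485  0.078     ] [0.62587609 0.24062523 0.078     ]
(0.683, -0.051, 0.27) 90 -> [-0.001, -0.008, 0.006] [0.002, -0.001, 0.001] rows 0.1
(0.683, -0.051, 0.121) 90 -> [0.0, 0.0, 0.497] [0.0, 0.0, 0.0] rows 3.6
(0.683, -0.051, 0.28) 90 -> [0.0, 0.0, -0.53] [0.0, 0.0, 0.0] rows 3.8
(0.56, 0.13, 0.28) 90 -> [0.41, 0.603, 0.0] [0.0, 0.0, 0.0] rows 5.2
(0.43, 0.345, 0.28) 90 -> [0.433, 0.717, 0.0] [0.0, 0.0, 0.0] rows 6.0
(0.43, 0.345, 0.075) 90 -> [0.0, 0.0, 0.683] [0.0, 0.0, 0.0] rows 4.9
```

Call:
step_arm(steps=[[0, -0.004, 0.1, 0, 0, 0, -1], [0, -0.004, 0.22, 0, 0, 0, -1], [0, -0.004, 0.33, 0, 0, 0, -1], [0, -0.004, 0.42, 0, 0, 0, -1], [0, -0.004, 0.48, 0, 0, 0, -1], [0, -0.004, 0.5, 0, 0, 0, -1], [0, -0.004, 0.5, 0, 0, 0, -1], [0, -0.004, 0.5, 0, 0, 0, -1]])

```text
time_s: 7.87
position: [0.6839, -0.0498, 0.1234]
tcp_rot: [[-1.0, -0.002, 0.002], [-0.002, 1.0, -0.0], [-0.002, -0.0, -1.0]]
force: [-0.2, -0.1, 0.1]
opening: 1.0
grasp_force: 0.0
```

Call:
step_arm(steps=[[0, 0, 0, 0, 0, 0, 1], [0, 0, 0, 0, 0, 0, 1], [0, 0, 0, 0, 0, 0, 1], [0, 0, 0, 0, 0, 0, 1], [0, 0, 0, 0, 0, 0, 1], [0, 0, 0, 0, 0, 0, 1], [0, 0, 0, 0, 0, 0, 1], [0, 0, 0, 0, 0, 0, 1]])

```text
time_s: 8.53
position: [0.6836, -0.0517, 0.1225]
tcp_rot: [[-1.0, -0.0, 0.0], [-0.0, 1.0, -0.001], [-0.0, -0.001, -1.0]]
force: [-0.5, -1.5, 1.7]
opening: 0.589
grasp_force: 30.0
```

Call:
step_arm(steps=[[0, 0, -0.05, 0, 0, 0, 1], [0, 0, -0.13, 0, 0, 0, 1], [0, 0, -0.24, 0, 0, 0, 1], [0, 0, -0.36, 0, 0, 0, 1], [0, 0, -0.47, 0, 0, 0, 1], [0, 0, -0.53, 0, 0, 0, 1], [0, 0, -0.53, 0, 0, 0, 1]])

```text
time_s: 9.12
position: [0.6859, -0.0517, 0.2867]
tcp_rot: [[-1.0, -0.0, 0.01], [-0.0, 1.0, -0.002], [-0.01, -0.002, -1.0]]
force: [1.0, -0.6, -1.0]
opening: 0.584
grasp_force: 30.0
```

Call:
step_arm(steps=[[0.08, 0.12, 0, 0, 0, 0, 1], [0.17, 0.25, 0, 0, 0, 0, 1], [0.26, 0.37, 0, 0, 0, 0, 1], [0.34, 0.5, 0, 0, 0, 0, 1], [0.42, 0.62, 0, 0, 0, 0, 1], [0.51, 0.74, 0, 0, 0, 0, 1], [0.59, 0.87, 0, 0, 0, 0, 1], [0.68, 0.99, 0, 0, 0, 0, 1]])

```text
time_s: 9.78
position: [0.4925, 0.2248, 0.2789]
tcp_rot: [[-1.0, 0.0, -0.004], [0.0, 1.0, -0.0], [0.004, -0.0, -1.0]]
force: [0.6, 0.7, -1.7]
opening: 0.589
grasp_force: 30.0
```

Call:
step_arm(steps=[[0.1, 0.18, 0, 0, 0, 0, 1], [0.163, 0.33, 0, 0, 0, 0, 1], [0.163, 0.33, 0.1, 0, 0, 0, 1], [0.163, 0.33, 0.22, 0, 0, 0, 1], [0.163, 0.33, 0.34, 0, 0, 0, 1], [0.163, 0.33, 0.46, 0, 0, 0, 1], [0.163, 0.33, 0.57, 0, 0, 0, 1], [0.163, 0.33, 0.65, 0, 0, 0, 1]])

```text
time_s: 10.45
position: [0.4429, 0.3214, 0.0816]
tcp_rot: [[-1.0, -0.001, -0.007], [-0.0, 1.0, -0.003], [0.007, -0.003, -1.0]]
force: [-0.3, 0.4, -1.4]
opening: 0.589
grasp_force: 30.0
```

Call:
step_arm(steps=[[0, 0, 0.03, 0, 0, 0, 1], [0, 0, 0.03, 0, 0, 0, 1], [0, 0, 0.03, 0, 0, 0, 1]])

```text
time_s: 10.7
position: [0.4457, 0.3224, 0.0766]
tcp_rot: [[-1.0, -0.0, -0.002], [-0.0, 1.0, -0.001], [0.002, -0.001, -1.0]]
force: [0.7, 0.5, -0.6]
opening: 0.587
grasp_force: 30.0
```

Call:
step_arm(steps=[[0, 0, 0.015, 0, 0, 0, 1], [0, 0, 0.025, 0, 0, 0, 1], [0, 0, 0.027, 0, 0, 0, 1], [0, 0, 0.027, 0, 0, 0, 1], [0, 0, 0.027, 0, 0, 0, 1]])

```text
time_s: 11.12
position: [0.4464, 0.3228, 0.0698]
tcp_rot: [[-1.0, -0.0, 0.001], [-0.0, 1.0, 0.001], [-0.001, 0.001, -1.0]]
force: [-0.0, -0.6, -2.2]
opening: 0.587
grasp_force: 30.0
```

Call:
step_arm(steps=[[0, 0, 0, 0, 0, 0, 0.2], [0, 0, 0, 0, 0, 0, -0.5], [0, 0, 0, 0, 0, 0, -1], [0, 0, 0, 0, 0, 0, -1], [0, 0, 0, 0, 0, 0, -1], [0, 0, 0, 0, 0, 0, -1]])

```text
time_s: 11.62
position: [0.4462, 0.3227, 0.0692]
tcp_rot: [[-1.0, -0.0, 0.0], [-0.0, 1.0, 0.0], [-0.0, 0.0, -1.0]]
force: [0.0, -0.2, 0.5]
opening: 0.883
grasp_force: 0.0
```

Call:
step_arm(steps=[[0, 0, -0.1, 0, 0, 0, -1], [0, 0, -0.22, 0, 0, 0, -1], [0, 0, -0.35, 0, 0, 0, -1], [0, 0, -0.48, 0, 0, 0, -1], [0, 0, -0.61, 0, 0, 0, -1], [0, 0, -0.74, 0, 0, 0, -1], [0, 0, -0.8, 0, 0, 0, -1], [0, 0, -0.8, 0, 0, 0, -1]])

```text
time_s: 12.28
position: [0.4485, 0.3238, 0.3147]
tcp_rot: [[-1.0, -0.0, 0.011], [-0.0, 1.0, 0.005], [-0.011, 0.005, -1.0]]
force: [0.4, -0.4, -0.1]
opening: 0.998
grasp_force: 0.0
```

```bash
python3 - <<'E'
from u import *
plan([((.44,.10,.31),90),((.43,-.09,.28),95)])
E
```

```text
(0.44, 0.1, 0.31) 90 -> [0.029, -0.746, 0.012] [0.006, 0.014, 0.001] rows 5.4
(0.43, -0.09, 0.28) 95 -> [0.033, -0.633, 0.1] [0.0, 0.0, -0.111] rows 4.6
```

Call:
step_arm(steps=[[0.02, -0.746, 0, 0, 0, 0, -1], [0.02, -0.746, 0, 0, 0, 0, -1], [0.02, -0.746, 0, 0, 0, 0, -1], [0.02, -0.746, 0, 0, 0, 0, -1], [0.02, -0.746, 0, 0, 0, 0, -1], [0.02, -0.746, 0, 0, 0, 0, -1]])

```text
time_s: 12.78
position: [0.4387, 0.0949, 0.3077]
tcp_rot: [[-1.0, 0.003, -0.003], [0.003, 1.0, -0.002], [0.003, -0.002, -1.0]]
force: [0.4, -0.1, -0.9]
opening: 0.994
grasp_force: 0.0
```

Call:
step_arm(steps=[[0.02, -0.66, 0.1, 0, 0, -0.11, -1], [0.02, -0.66, 0.1, 0, 0, -0.11, -1], [0.02, -0.66, 0.1, 0, 0, -0.11, -1], [0.02, -0.66, 0.1, 0, 0, -0.11, -1], [0.02, -0.66, 0.1, 0, 0, -0.11, -1], [0.02, -0.66, 0.1, 0, 0, -0.11, -1], [0.02, -0.66, 0.1, 0, 0, -0.11, -1]])

```text
time_s: 13.37
position: [0.4333, -0.1004, 0.2776]
tcp_rot: [[-0.997, -0.082, -0.003], [-0.082, 0.997, 0.002], [0.003, 0.002, -1.0]]
force: [0.2, 1.1, 1.2]
opening: 0.999
grasp_force: 0.0
```

```bash
python3 - <<'E'
from u import *
c,T,s=wrist("w3");print(s["position"],s["tcp_rot"].round(3).tolist())
im=cv2.imread("pics/w3.png")[0:260,120:520];cv2.imwrite("pics/w3c.png",cv2.resize(im,None,fx=2,fy=2))
E
```

```text
[ 0.43326226 -0.1003782   0.27763059] [[-0.997, -0.082, -0.003], [-0.082, 0.997, 0.002], [0.003, 0.002, -1.0]]
```

View pics/w3c.png

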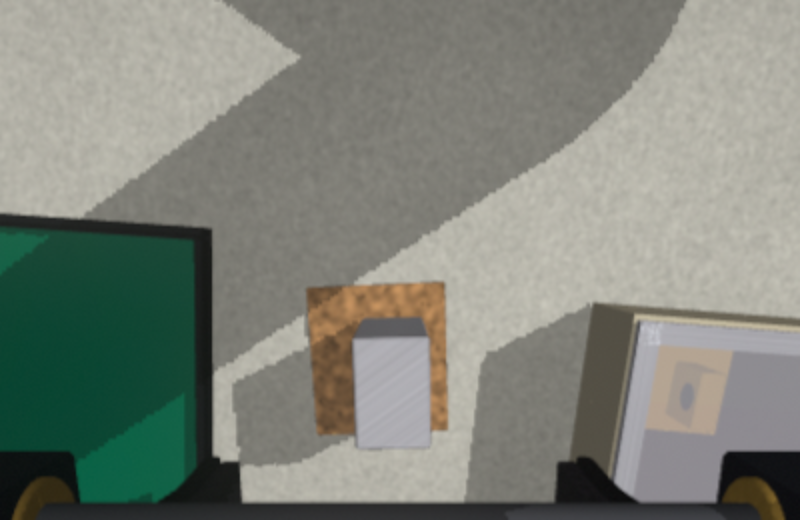

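The block's top face is at crop (353,337) to (430,447), with the cork pad at (307,285) to (448,433) beneath it.

```bash
python3 - <<'E'
from u import *
c,T,s=pickle.load(open("w3.pkl","rb"))
def Q(n,pts,z):
    q=np.array([pix2w(c,120+u/2,v/2,z,T) for u,v in pts]);a=(q[0]+q[1]-q[2]-q[3]);print(n,q[:,:2].round(4).tolist(),q.mean(0).round(4),np.degrees(np.arctan2(-a[1],-a[0])));return q.mean(0)
b=Q("block",[(353,337),(430,335),(430,447),(355,448)],.099)
Q("pad",[(307,288),(444,282),(448,430),(317,435)],.004)
x,y=b[0]+.009,b[1]
plan([((x,y,.2776),94),((x,y,.085),94),((x,y,.20),94),((.46,-.054,.20),90),((.669,-.054,.20),90)])
E
```

```text
block [[0.4125, -0.1246], [0.4082, -0.0858], [0.4674, -0.0802], [0.4712, -0.1197]] [ 0.4398 -0.1026  0.099 ] 5.126803962915994
pad [[0.397, -0.1618], [0.3859, -0.0739], [0.4846, -0.0612], [0.4955, -0.1502]] [ 0.4408 -0.1118  0.004 ] 7.020118559087274
(np.float64(0.4488322213379165), np.float64(-0.10255338918990718), 0.2776) 94 -> [-0.051, -0.016, 0.001] [0.003, -0.003, 0.019] rows 0.4
(np.float64(0.4488322213379165), np.float64(-0.10255338918990718), 0.085) 94 -> [0.0, 0.0, 0.642] [0.0, 0.0, 0.0] rows 4.6
(np.float64(0.4488322213379165), np.float64(-0.10255338918990718), 0.2) 94 -> [0.0, 0.0, -0.383] [0.0, 0.0, 0.0] rows 2.8
(0.46, -0.054, 0.2) 90 -> [-0.048, 0.159, 0.0] [0.0, 0.0, 0.089] rows 1.2
(0.669, -0.054, 0.2) 90 -> [-0.697, 0.0, 0.0] [0.0, 0.0, 0.0] rows 5.0
```

Call:
step_arm(steps=[[-0.05, -0.012, 0.1, 0, 0, 0, -1], [-0.05, -0.012, 0.23, 0, 0, 0, -1], [-0.05, -0.012, 0.36, 0, 0, 0, -1], [-0.05, -0.012, 0.48, 0, 0, 0, -1], [-0.05, -0.012, 0.57, 0, 0, 0, -1], [-0.05, -0.012, 0.62, 0, 0, 0, -1], [-0.05, -0.012, 0.64, 0, 0, 0, -1], [-0.05, -0.012, 0.64, 0, 0, 0, -1]])

```text
time_s: 14.08
position: [0.4486, -0.0996, 0.0858]
tcp_rot: [[-0.996, -0.089, -0.003], [-0.089, 0.996, 0.002], [0.003, 0.002, -1.0]]
force: [0.2, -0.5, 0.4]
opening: 0.997
grasp_force: 0.0
```

Call:
step_arm(steps=[[0, 0, 0, 0, 0, 0, 1], [0, 0, 0, 0, 0, 0, 1], [0, 0, 0, 0, 0, 0, 1], [0, 0, 0, 0, 0, 0, 1], [0, 0, 0, 0, 0, 0, 1], [0, 0, 0, 0, 0, 0, 1], [0, 0, 0, 0, 0, 0, 1], [0, 0, 0, 0, 0, 0, 1]])

```text
time_s: 14.75
position: [0.4495, -0.1016, 0.0872]
tcp_rot: [[-0.996, -0.086, 0.0], [-0.086, 0.996, -0.0], [-0.0, -0.0, -1.0]]
force: [-0.4, 0.8, 0.2]
opening: 0.479
grasp_force: 0.0
```

Call:
step_arm(steps=[[0, 0, -0.03, 0, 0, 0, 1], [0, 0, -0.1, 0, 0, 0, 1], [0, 0, -0.2, 0, 0, 0, 1], [0, 0, -0.3, 0, 0, 0, 1], [0, 0, -0.367, 0, 0, 0, 1], [0, 0, -0.367, 0, 0, 0, 1], [0, 0, -0.367, 0, 0, 0, 1]])

```text
time_s: 15.33
position: [0.4494, -0.1014, 0.1976]
tcp_rot: [[-0.996, -0.087, 0.001], [-0.087, 0.996, -0.001], [-0.001, -0.001, -1.0]]
force: [-0.3, -0.7, -6.1]
opening: 0.459
grasp_force: 29.9
```

```bash
python3 - <<'E'
from u import *
s=read_state();print(s["position"],s["moment"],s["tcp_rot"].round(3).tolist())
plan([((.48,-.054,.195),90),((.66,-.054,.195),90),((.671,-.054,.195),90)])
E
```

```text
[ 0.44935152 -0.10140227  0.19755568] [0.11556228 0.00030168 0.03154322] [[-0.996, -0.087, 0.001], [-0.087, 0.996, -0.001], [-0.001, -0.001, -1.0]]
(0.48, -0.054, 0.195) 90 -> [-0.115, 0.149, 0.009] [-0.001, 0.002, 0.11] rows 1.4
(0.66, -0.054, 0.195) 90 -> [-0.6, 0.0, 0.0] [0.0, 0.0, 0.0] rows 4.3
(0.671, -0.054, 0.195) 90 -> [-0.037, 0.0, 0.0] [0.0, 0.0, 0.0] rows 0.3
```

Call:
step_arm(steps=[[-0.06, 0.08, -0.01, 0, 0, 0.06, 1], [-0.115, 0.149, -0.01, 0, 0, 0.11, 1], [-0.115, 0.149, -0.01, 0, 0, 0.11, 1], [-0.115, 0.149, -0.01, 0, 0, 0.11, 1]])

```text
time_s: 15.67
position: [0.4788, -0.0526, 0.198]
tcp_rot: [[-1.0, -0.003, -0.005], [-0.003, 1.0, 0.001], [0.005, 0.001, -1.0]]
force: [-1.0, -0.3, -6.4]
opening: 0.459
grasp_force: 29.9
```

Call:
step_arm(steps=[[-0.06, 0, 0, 0, 0, 0, 1], [-0.12, 0, 0, 0, 0, 0, 1], [-0.18, 0, 0, 0, 0, 0, 1], [-0.23, 0, 0, 0, 0, 0, 1], [-0.28, 0, 0, 0, 0, 0, 1], [-0.33, 0, 0, 0, 0, 0, 1], [-0.38, 0, 0, 0, 0, 0, 1], [-0.42, 0, 0, 0, 0, 0, 1]])

```text
time_s: 16.33
position: [0.6032, -0.0545, 0.1972]
tcp_rot: [[-1.0, 0.0, -0.009], [0.0, 1.0, 0.001], [0.009, 0.001, -1.0]]
force: [-3.6, 0.3, -4.7]
opening: 0.458
grasp_force: 29.9
```

```bash
python3 - <<'E'
from u import *
s=read_state();print(s["position"],s["force"])
plan([((.671,-.054,.20),90)])
E
```

```text
[ 0.60323736 -0.05446272  0.19722129] [-3.64725356  0.30440955 -4.69950861]
(0.671, -0.054, 0.2) 90 -> [-0.226, 0.002, -0.011] [0.002, -0.012, -0.0] rows 1.6
```

Call:
step_arm(steps=[[-0.03, 0, -0.01, 0, 0, 0, 1], [-0.07, 0, -0.01, 0, 0, 0, 1], [-0.11, 0, -0.01, 0, 0, 0, 1], [-0.15, 0, -0.01, 0, 0, 0, 1], [-0.18, 0, -0.01, 0, 0, 0, 1], [-0.2, 0, -0.01, 0, 0, 0, 1], [-0.218, 0, -0.01, 0, 0, 0, 1], [-0.218, 0, -0.01, 0, 0, 0, 1]])

```text
time_s: 17.0
position: [0.6689, -0.0541, 0.2001]
tcp_rot: [[-1.0, -0.0, -0.009], [-0.0, 1.0, 0.001], [0.009, 0.001, -1.0]]
force: [-4.9, -0.4, -9.8]
opening: 0.458
grasp_force: 30.0
```

```bash
python3 - <<'E'
from u import *
s=read_state();print(s["position"],s["force"],s["moment"])
c,T,s=wrist("w4")
k=capture("scene");cv2.imwrite("pics/s4.png",k["image"][:,:,::-1])
a=cv2.resize(k["image"][100:300,200:400,::-1],None,fx=2.9,fy=2.9)[:580]
b=c["image"][:,:,::-1][0:250,210:400];b=cv2.resize(b,(200*2-0,526))
o=np.zeros((580,800,3),np.uint8);o[:,:580]=a[:580,:580];b=cv2.resize(c["image"][0:250,240:340,::-1],(220,550));o[:550,580:800]=b
cv2.imwrite("pics/c4.png",o)
E
```

```text
[ 0.66885572 -0.05413035  0.20014402] [-4.88497071 -0.39091108 -9.82166776] [-0.12933326  1.19562655 -0.03717975]
```

View pics/c4.png

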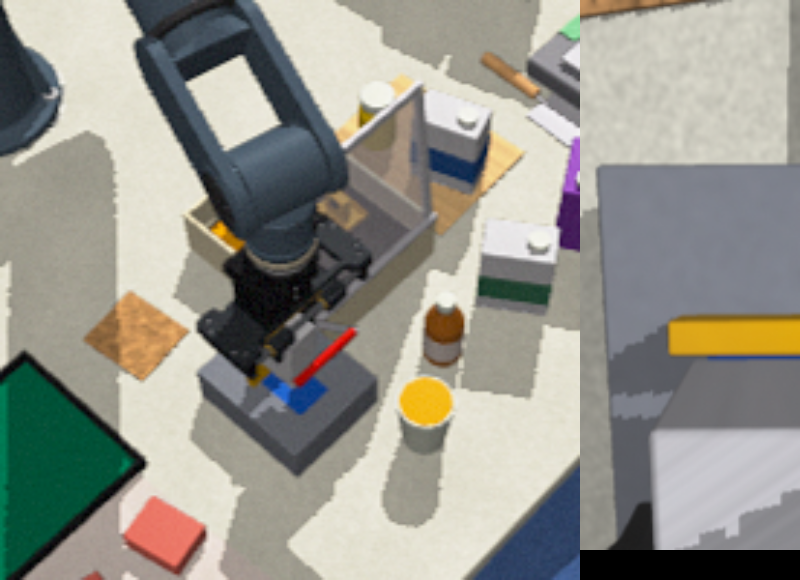

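```bash
python3 - <<'E'
from u import *
c,T,s=pickle.load(open("w4.pkl","rb"))
g=c["image"]; print(g[150:205:1,300].tolist()[:30])
for v in(144,146,161,163): print(v,pix2w(c,300,v,.1,T)[0])
for v in(162,164,166,195): print(v,[pix2w(c,300,v,z,T)[0].round(4) for z in(.108,.117,.205,.212)])
E
```

```text
[[222, 168, 24], [222, 168, 24], [222, 168, 22], [222, 168, 23], [222, 168, 24], [221, 167, 22], [221, 167, 23], [221, 167, 22], [221, 167, 26], [219, 164, 25], [195, 147, 25], [127, 101, 75], [39, 62, 115], [71, 84, 122], [101, 103, 113], [109, 108, 111], [109, 109, 113], [109, 109, 112], [111, 111, 113], [111, 110, 113], [112, 110, 113], [111, 110, 113], [111, 110, 113], [111, 109, 113], [112, 111, 114], [111, 110, 113], [110, 110, 113], [110, 110, 114], [111, 110, 113], [110, 110, 113]]
144 0.6162333818874332
146 0.6177079091926283
161 0.628909199910136
163 0.6304219568742783
162 [np.float64(0.6288), np.float64(0.6277), np.float64(0.6178), np.float64(0.617)]
164 [np.float64(0.6302), np.float64(0.6291), np.float64(0.6186), np.float64(0.6178)]
166 [np.float64(0.6317), np.float64(0.6306), np.float64(0.6194), np.float64(0.6186)]
195 [np.float64(0.6535), np.float64(0.6515), np.float64(0.632), np.float64(0.6305)]
```

Call:
step_arm(steps=[[-0.01, 0, 0, 0, 0, 0, 1], [-0.018, 0, 0, 0, 0, 0, 1], [-0.018, 0, 0, 0, 0, 0, 1], [-0.018, 0, 0.03, 0, 0, 0, 1], [-0.018, 0, 0.06, 0, 0, 0, 1], [-0.018, 0, 0.09, 0, 0, 0, 1], [-0.018, 0, 0.12, 0, 0, 0, 1], [-0.018, 0, 0.13, 0, 0, 0, 1]])

```text
time_s: 17.77
position: [0.6763, -0.0539, 0.1623]
tcp_rot: [[-1.0, -0.0, -0.002], [-0.0, 1.0, 0.001], [0.002, 0.001, -1.0]]
force: [-1.7, -0.1, -4.7]
opening: 0.456
grasp_force: 30.0
```

Call:
step_arm(steps=[[0, 0, 0.008, 0, 0, 0, 1], [0, 0, 0.015, 0, 0, 0, 1], [0, 0, 0.015, 0, 0, 0, 1]])

```text
time_s: 18.02
position: [0.6768, -0.0539, 0.1594]
tcp_rot: [[-1.0, -0.0, -0.0], [-0.0, 1.0, -0.0], [0.0, -0.0, -1.0]]
force: [-1.8, 0.1, -6.4]
opening: 0.455
grasp_force: 30.0
```

Call:
step_arm(steps=[[0, 0, 0.012, 0, 0, 0, 1], [0, 0, 0.024, 0, 0, 0, 1], [0, 0, 0.024, 0, 0, 0, 1]])

```text
time_s: 18.27
position: [0.6766, -0.0539, 0.1519]
tcp_rot: [[-1.0, -0.0, -0.001], [-0.0, 1.0, 0.0], [0.001, 0.0, -1.0]]
force: [-1.7, -0.6, -4.6]
opening: 0.461
grasp_force: 30.0
```

Call:
step_arm(steps=[[0, 0, 0.01, 0, 0, 0, 1], [0, 0, 0.014, 0, 0, 0, 1], [0, 0, 0.014, 0, 0, 0, 1]])

```text
time_s: 18.52
position: [0.6766, -0.0539, 0.1479]
tcp_rot: [[-1.0, -0.0, -0.001], [-0.0, 1.0, 0.0], [0.001, 0.0, -1.0]]
force: [-1.1, 0.0, -5.9]
opening: 0.456
grasp_force: 30.0
```

Call:
step_arm(steps=[[0, 0, 0.01, 0, 0, 0, 1], [0, 0, 0.01, 0, 0, 0, 1], [0, 0, 0.01, 0, 0, 0, 1]])

```text
time_s: 18.77
position: [0.6767, -0.054, 0.1451]
tcp_rot: [[-1.0, -0.0, -0.0], [-0.0, 1.0, -0.0], [0.0, -0.0, -1.0]]
force: [-1.5, 0.3, -4.9]
opening: 0.455
grasp_force: 30.0
```

Call:
step_arm(steps=[[0, 0, 0.007, 0, 0, 0, 1], [0, 0, 0.007, 0, 0, 0, 1], [0, 0, 0.007, 0, 0, 0, 1]])

```text
time_s: 19.02
position: [0.6768, -0.054, 0.1447]
tcp_rot: [[-1.0, -0.0, 0.001], [-0.0, 1.0, -0.0], [-0.001, -0.0, -1.0]]
force: [-3.5, 0.5, 4.1]
opening: 0.463
grasp_force: 30.0
```

Call:
step_arm(steps=[[0.01, 0, 0, 0, 0, 0, 1], [0.018, 0, 0, 0, 0, 0, 1], [0.018, 0, 0, 0, 0, 0, 1]])

```text
time_s: 19.27
position: [0.6732, -0.0543, 0.1443]
tcp_rot: [[-1.0, 0.0, 0.006], [0.0, 1.0, -0.001], [-0.006, -0.001, -1.0]]
force: [1.2, 0.9, 1.7]
opening: 0.458
grasp_force: 30.0
```

Call:
step_arm(steps=[[0.005, 0, 0, 0, 0, 0, 1], [0.005, 0, 0, 0, 0, 0, 1], [0.005, 0, 0, 0, 0, 0, 1]])

```text
time_s: 19.52
position: [0.6713, -0.0544, 0.144]
tcp_rot: [[-1.0, -0.0, 0.004], [-0.0, 1.0, -0.001], [-0.004, -0.001, -1.0]]
force: [3.2, -0.9, 3.5]
opening: 0.454
grasp_force: 30.0
```

Call:
step_arm(steps=[[0.007, 0, 0, 0, 0, 0, 1], [0.007, 0, 0, 0, 0, 0, 1], [0.007, 0, 0, 0, 0, 0, 1]])

```text
time_s: 19.77
position: [0.6685, -0.0544, 0.144]
tcp_rot: [[-1.0, -0.0, 0.002], [-0.0, 1.0, -0.001], [-0.002, -0.001, -1.0]]
force: [2.5, -1.7, 4.6]
opening: 0.455
grasp_force: 30.0
```

Call:
step_arm(steps=[[0.007, 0, 0, 0, 0, 0, 1], [0.007, 0, 0, 0, 0, 0, 1], [0.007, 0, 0, 0, 0, 0, 1]])

```text
time_s: 20.02
position: [0.668, -0.0544, 0.144]
tcp_rot: [[-1.0, -0.0, 0.006], [-0.0, 1.0, -0.001], [-0.006, -0.001, -1.0]]
force: [7.1, -0.5, 3.5]
opening: 0.458
grasp_force: 30.0
```

Call:
step_arm(steps=[[-0.004, 0, 0, 0, 0, 0, 0.05], [-0.004, 0, 0, 0, 0, 0, -0.1], [-0.004, 0, 0, 0, 0, 0, -0.3], [-0.004, 0, 0, 0, 0, 0, -0.3], [-0.004, 0, 0, 0, 0, 0, -0.3], [-0.004, 0, 0, 0, 0, 0, -0.3]])

```text
time_s: 20.52
position: [0.666, -0.0537, 0.1425]
tcp_rot: [[-1.0, -0.0, -0.002], [-0.0, 1.0, 0.001], [0.002, 0.001, -1.0]]
force: [0.0, 0.8, -0.3]
opening: 0.639
grasp_force: 0.0
```

Call:
step_arm(steps=[[0, 0, -0.03, 0, 0, 0, -0.3], [0, 0, -0.1, 0, 0, 0, -0.3], [0, 0, -0.2, 0, 0, 0, -0.3], [0, 0, -0.33, 0, 0, 0, -0.3], [0, 0, -0.46, 0, 0, 0, -0.3], [0, 0, -0.6, 0, 0, 0, -0.3], [0, 0, -0.7, 0, 0, 0, -0.3], [0, 0, -0.7, 0, 0, 0, -0.3]])

```text
time_s: 21.18
position: [0.6701, -0.0546, 0.3633]
tcp_rot: [[-1.0, -0.0, 0.017], [-0.001, 1.0, -0.004], [-0.017, -0.004, -1.0]]
force: [0.9, 0.3, 0.9]
opening: 0.653
grasp_force: 0.0
```

```bash
python3 - <<'E'
from u import *
c=capture("top");cv2.imwrite("pics/t5.png",c["image"][:,:,::-1]);pickle.dump(c,open("t5.pkl","wb"))
a=c["image"][160:290,200:400,::-1];cv2.imwrite("pics/t5c.png",cv2.resize(a,None,fx=4,fy=4,interpolation=cv2.INTER_CUBIC))
plan([((.50,-.02,.38),90),((.44,.13,.36),90)])
E
```

```text
(0.5, -0.02, 0.38) 90 -> [0.561, 0.114, -0.075] [-0.004, 0.014, 0.001] rows 4.2
(0.44, 0.13, 0.36) 90 -> [0.2, 0.5, 0.067] [0.0, 0.0, 0.0] rows 3.9
```

View pics/t5c.png

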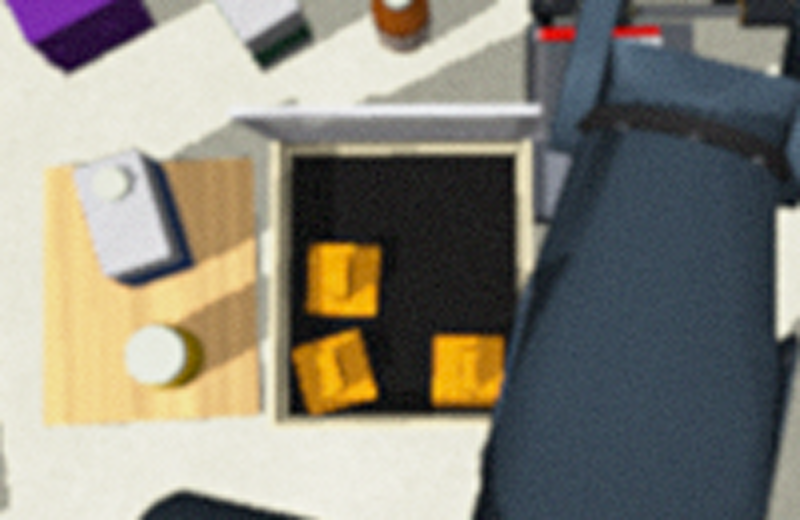

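The flap stays open with only the block. Castings show at crop (343,280), (335,372) and (468,370); tin and jar stand on the board.

Call:
step_arm(steps=[[0.56, 0.114, 0, 0, 0, 0, -0.3], [0.56, 0.114, 0, 0, 0, 0, -0.3], [0.56, 0.114, 0, 0, 0, 0, -0.3], [0.56, 0.114, 0, 0, 0, 0, -0.3], [0.56, 0.114, 0, 0, 0, 0, -0.3], [0.56, 0.114, 0, 0, 0, 0, -0.3]])

```text
time_s: 21.73
position: [0.495, -0.0185, 0.3522]
tcp_rot: [[-1.0, -0.001, -0.004], [-0.001, 1.0, 0.001], [0.004, 0.001, -1.0]]
force: [0.9, -0.2, 0.3]
opening: 0.65
grasp_force: 0.0
```

Call:
step_arm(steps=[[0.2, 0.5, 0.18, 0, 0, 0, -0.3], [0.2, 0.5, 0.18, 0, 0, 0, -0.3], [0.2, 0.5, 0.18, 0, 0, 0, -0.3], [0.2, 0.5, 0.18, 0, 0, 0, -0.3], [0.2, 0.5, 0.18, 0, 0, 0, -0.3], [0.2, 0.5, 0.18, 0, 0, 0, -0.3], [0.2, 0.5, 0.18, 0, 0, 0, -0.3], [0.2, 0.5, 0.18, 0, 0, 0, -0.3]])

```text
time_s: 22.4
position: [0.4408, 0.1294, 0.2995]
tcp_rot: [[-1.0, 0.001, 0.002], [0.001, 1.0, -0.0], [-0.002, -0.0, -1.0]]
force: [0.7, -0.0, -0.1]
opening: 0.649
grasp_force: 0.0
```

```bash
python3 - <<'E'
from u import *
c,T,s=wrist("w6");print(s["position"],s["tcp_rot"].round(3).tolist())
im=cv2.imread("pics/w6.png")[0:260,140:460];cv2.imwrite("pics/w6c.png",cv2.resize(im,None,fx=2.3,fy=2.3,interpolation=cv2.INTER_CUBIC))
E
```

```text
[0.44081516 0.12937799 0.29951728] [[-1.0, 0.001, 0.002], [0.001, 1.0, -0.0], [-0.002, -0.0, -1.0]]
```

View pics/w6c.png

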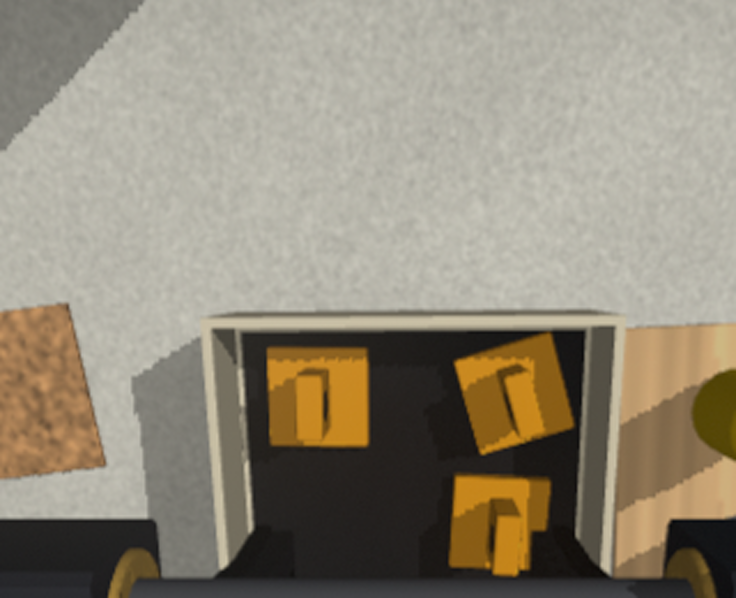

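```bash
python3 - <<'E'
from u import *
c,T,s=pickle.load(open("w6.pkl","rb"))
def Q(n,pts,z):
    q=np.array([pix2w(c,140+u/2.3,v/2.3,z,T) for u,v in pts]);a=(q[2]+q[3]-q[0]-q[1]);print(n,q.mean(0)[:2].round(4),np.degrees(np.arctan2(a[1],a[0])).round(1),np.linalg.norm(a[:2])/2);return q.mean(0)
Q("Clug",[(296,375),(322,375),(322,442),(296,442)],.072);Q("Cbase",[(267,347),(369,347),(369,446),(267,447)],.036)
Q("Blug",[(501,375),(526,368),(543,430),(519,440)],.072);Q("Bbase",[(454,360),(551,333),(575,430),(482,455)],.036)
Q("Alug",[(495,516),(521,516),(519,576),(493,575)],.072);Q("Abase",[(455,475),(550,478),(545,570),(449,568)],.036)
Q("binrim",[(205,320),(622,320),(613,575),(228,575)],.075)
plan([((.4408,.1294,.2995),90),((.434,.074,.20),90),((.434,.074,.068),90),((.434,.074,.20),90),((.43,-.20,.20),90),((.43,-.28,.12),90)])
E
```

```text
Clug [0.437  0.0767] -2.0 0.03474933756149075
Cbase [0.4369 0.0767] -1.9 0.05624633721408518
Blug [0.4343 0.1858] 17.3 0.03433184832882925
Bbase [0.4357 0.1874] 17.0 0.05659532816694058
Alug [0.5117 0.1805] 0.1 0.03400630779644505
Abase [0.5113 0.1808] -1.5 0.057155079429389265
binrim [0.4597 0.132 ] 1.6 0.13501100109087705
(0.4408, 0.1294, 0.2995) 90 -> [-0.001, 0.001, 0.0] [-0.0, 0.002, -0.002] rows 0.0
(0.434, 0.074, 0.2) 90 -> [0.023, -0.185, 0.332] [0.0, 0.0, 0.0] rows 2.7
(0.434, 0.074, 0.068) 90 -> [0.0, 0.0, 0.44] [0.0, 0.0, 0.0] rows 3.2
(0.434, 0.074, 0.2) 90 -> [0.0, 0.0, -0.44] [0.0, 0.0, 0.0] rows 3.2
(0.43, -0.2, 0.2) 90 -> [0.013, -0.913, 0.0] [0.0, 0.0, 0.0] rows 6.6
(0.43, -0.28, 0.12) 90 -> [-0.0, -0.267, 0.267] [0.0, 0.0, 0.0] rows 2.7
```

Call:
step_arm(steps=[[0.013, -0.176, 0.2, 0, 0, 0.044, 0.17], [0.013, -0.176, 0.33, 0, 0, 0.044, 0.17], [0.013, -0.176, 0.43, 0, 0, 0.044, 0.17], [0.013, -0.176, 0.55, 0, 0, 0.044, 0.17], [0.013, -0.176, 0.65, 0, 0, 0.044, 0.17], [0.013, -0.176, 0.72, 0, 0, 0.044, 0.17], [0.013, -0.176, 0.76, 0, 0, 0.044, 0.17], [0.013, -0.176, 0.778, 0, 0, 0.044, 0.17]])

```text
time_s: 23.12
position: [0.4354, 0.0759, 0.0637]
tcp_rot: [[-0.999, 0.037, -0.002], [0.037, 0.999, 0.0], [0.002, -0.0, -1.0]]
force: [0.1, -0.0, 1.0]
opening: 0.416
grasp_force: 0.0
```

Call:
step_arm(steps=[[0, 0, 0, 0, 0, 0, 0.3], [0, 0, 0, 0, 0, 0, 0.4], [0, 0, 0, 0, 0, 0, 0.5], [0, 0, 0, 0, 0, 0, 0.6], [0, 0, 0, 0, 0, 0, 0.7], [0, 0, 0, 0, 0, 0, 1], [0, 0, 0, 0, 0, 0, 1], [0, 0, 0, 0, 0, 0, 1]])

```text
time_s: 23.78
position: [0.4355, 0.0774, 0.0666]
tcp_rot: [[-0.999, 0.034, 0.002], [0.034, 0.999, -0.0], [-0.002, -0.0, -1.0]]
force: [-0.3, -0.9, 6.4]
opening: 0.159
grasp_force: 30.0
```

Call:
step_arm(steps=[[0, 0, 0, 0, 0, 0, 1], [0, 0, -0.03, 0, 0, 0, 1], [0, 0, -0.1, 0, 0, 0, 1], [0, 0, -0.2, 0, 0, 0, 1], [0, 0, -0.3, 0, 0, 0, 1], [0, 0, -0.4, 0, 0, 0, 1], [0, 0, -0.45, 0, 0, 0, 1], [0, 0, -0.45, 0, 0, 0, 1]])

```text
time_s: 24.45
position: [0.4368, 0.0775, 0.2044]
tcp_rot: [[-0.999, 0.034, 0.008], [0.034, 0.999, -0.001], [-0.008, -0.0, -1.0]]
force: [1.0, -0.0, -1.0]
opening: 0.157
grasp_force: 30.0
```

```bash
python3 - <<'E'
from u import *
plan([((.425,-.20,.20),90),((.42,-.28,.06),90),((.42,-.28,.20),90),((.42,0,.24),90),((.4345,.1862,.20),107),((.4345,.1862,.066),107)])
E
```

```text
(0.425, -0.2, 0.2) 90 -> [0.008, -0.926, 0.015] [-0.001, 0.011, -0.043] rows 6.7
(0.42, -0.28, 0.06) 90 -> [0.017, -0.267, 0.467] [0.0, 0.0, 0.0] rows 3.9
(0.42, -0.28, 0.2) 90 -> [0.0, 0.0, -0.467] [0.0, 0.0, 0.0] rows 3.4
(0.42, 0, 0.24) 90 -> [0.0, 0.933, -0.133] [0.0, 0.0, 0.0] rows 6.8
(0.4345, 0.1862, 0.2) 107 -> [-0.048, 0.621, 0.133] [0.0, 0.0, -0.378] rows 4.6
(0.4345, 0.1862, 0.066) 107 -> [0.0, 0.0, 0.447] [0.0, 0.0, 0.0] rows 3.2
```

Call:
step_arm(steps=[[0.008, -0.1, 0, 0, 0, -0.043, 1], [0.008, -0.22, 0, 0, 0, -0.043, 1], [0.008, -0.35, 0, 0, 0, -0.043, 1], [0.008, -0.48, 0, 0, 0, -0.043, 1], [0.008, -0.61, 0, 0, 0, -0.043, 1], [0.008, -0.74, 0, 0, 0, -0.043, 1], [0.008, -0.85, 0, 0, 0, -0.043, 1], [0.008, -0.926, 0, 0, 0, -0.043, 1]])

```text
time_s: 25.12
position: [0.4224, -0.203, 0.1999]
tcp_rot: [[-1.0, 0.003, -0.001], [0.003, 1.0, -0.0], [0.001, -0.0, -1.0]]
force: [0.6, -0.7, -0.2]
opening: 0.159
grasp_force: 30.0
```

Call:
step_arm(steps=[[0.017, -0.1, 0.05, 0, 0, 0, 1], [0.017, -0.2, 0.1, 0, 0, 0, 1], [0.017, -0.267, 0.2, 0, 0, 0, 1], [0.017, -0.267, 0.3, 0, 0, 0, 1], [0.017, -0.267, 0.4, 0, 0, 0, 1], [0.017, -0.267, 0.45, 0, 0, 0, 1], [0.017, -0.267, 0.467, 0, 0, 0, 1], [0.017, -0.267, 0.467, 0, 0, 0, 1]])

```text
time_s: 25.78
position: [0.4166, -0.279, 0.0587]
tcp_rot: [[-1.0, 0.001, -0.003], [0.001, 1.0, 0.004], [0.003, 0.004, -1.0]]
force: [-0.3, 0.1, -0.8]
opening: 0.156
grasp_force: 30.0
```

Call:
step_arm(steps=[[0, 0, 0, 0, 0, 0, 1], [0, 0, 0, 0, 0, 0, 1]])

```text
time_s: 25.95
position: [0.4184, -0.2805, 0.0616]
tcp_rot: [[-1.0, 0.0, 0.001], [0.0, 1.0, -0.001], [-0.001, -0.001, -1.0]]
force: [-0.2, -0.1, -0.4]
opening: 0.157
grasp_force: 30.0
```

Call:
step_arm(steps=[[0, 0, 0.02, 0, 0, 0, 1], [0, 0, 0.04, 0, 0, 0, 1], [0, 0, 0.047, 0, 0, 0, 1], [0, 0, 0.047, 0, 0, 0, 1], [0, 0, 0.047, 0, 0, 0, 1]])

```text
time_s: 26.37
position: [0.418, -0.2803, 0.0467]
tcp_rot: [[-1.0, 0.0, 0.0], [0.0, 1.0, -0.0], [-0.0, -0.0, -1.0]]
force: [0.3, -0.8, 0.7]
opening: 0.164
grasp_force: 30.0
```

Call:
step_arm(steps=[[0, 0, 0, 0, 0, 0, 0.6], [0, 0, 0, 0, 0, 0, 0.4], [0, 0, 0, 0, 0, 0, 0.17], [0, 0, 0, 0, 0, 0, 0.17], [0, 0, 0, 0, 0, 0, 0.17]])

```text
time_s: 26.78
position: [0.4179, -0.2802, 0.0465]
tcp_rot: [[-1.0, 0.001, -0.0], [0.001, 1.0, 0.0], [0.0, 0.0, -1.0]]
force: [0.9, -0.4, -0.8]
opening: 0.384
grasp_force: 0.0
```

Call:
step_arm(steps=[[0, 0, -0.08, 0, 0, 0, 0.17], [0, 0, -0.2, 0, 0, 0, 0.17], [0, 0, -0.33, 0, 0, 0, 0.17], [0, 0, -0.46, 0, 0, 0, 0.17], [0, 0, -0.51, 0, 0, 0, 0.17], [0, 0, -0.51, 0, 0, 0, 0.17]])

```text
time_s: 27.28
position: [0.4198, -0.2821, 0.2038]
tcp_rot: [[-1.0, 0.0, 0.007], [0.0, 1.0, -0.007], [-0.007, -0.007, -1.0]]
force: [0.7, -0.5, -0.2]
opening: 0.411
grasp_force: 0.0
```

Call:
step_arm(steps=[[0, 0.933, -0.133, 0, 0, 0, 0.17], [0, 0.933, -0.133, 0, 0, 0, 0.17], [0, 0.933, -0.133, 0, 0, 0, 0.17], [0, 0.933, -0.133, 0, 0, 0, 0.17], [0, 0.933, -0.133, 0, 0, 0, 0.17], [0, 0.933, -0.133, 0, 0, 0, 0.17], [0, 0.933, -0.133, 0, 0, 0, 0.17], [0, 0.933, -0.133, 0, 0, 0, 0.17]])

```text
time_s: 27.95
position: [0.4159, 0.0049, 0.239]
tcp_rot: [[-1.0, -0.005, -0.003], [-0.005, 1.0, 0.003], [0.003, 0.003, -1.0]]
force: [-0.6, 0.5, -0.2]
opening: 0.415
grasp_force: 0.0
```

Call:
step_arm(steps=[[-0.01, 0.25, 0.04, 0, 0, 0, 0.17], [-0.01, 0.25, 0.04, 0, 0, 0, 0.17], [-0.01, 0.25, 0.04, 0, 0, 0, 0.17], [-0.01, 0.25, 0.04, 0, 0, 0, 0.17]])

```text
time_s: 28.28
position: [0.4201, 0.0755, 0.2263]
tcp_rot: [[-1.0, -0.003, -0.003], [-0.003, 1.0, -0.0], [0.003, -0.0, -1.0]]
force: [-0.4, -0.0, 0.1]
opening: 0.418
grasp_force: 0.0
```

```bash
python3 - <<'E'
from u import *
c,T,s=wrist("w7");print(s["position"],s["tcp_rot"].round(3).tolist(),s["time_s"])
im=cv2.imread("pics/w7.png")[0:260,240:560];cv2.imwrite("pics/w7c.png",cv2.resize(im,None,fx=2.3,fy=2.3,interpolation=cv2.INTER_CUBIC))
t=capture("top");g=t["image"].astype(int);m=(g[:,:,0]>150)&(g[:,:,2]<70)&(g[:,:,1]>90)&(g[:,:,1]<190)
n,l,st,ce=cv2.connectedComponentsWithStats(m[150:290,210:490].astype(np.uint8))
for i in range(1,n):
    if st[i,4]>15: print(st[i,4],pix2w(t,ce[i][0]+210,ce[i][1]+150,.03)[:2].round(3))
for p,z in[((.4345,.1862),.072),((.5115,.1806),.072)]: print(w2pix(c,(*p,z),T))
E
```

```text
[0.4200937  0.07553428 0.22631074] [[-1.0, -0.003, -0.003], [-0.003, 1.0, -0.0], [0.003, -0.0, -1.0]] 28.2833
100 [ 0.634 -0.055]
229 [0.511 0.184]
36 [ 0.468 -0.132]
156 [ 0.437 -0.099]
66 [0.434 0.207]
171 [ 0.419 -0.274]
21 [ 0.41  -0.141]
(np.float64(433.5558910961068), np.float64(210.72877087334354))
(np.float64(421.11157447085645), np.float64(282.99710446596225))
```

View pics/w7c.png

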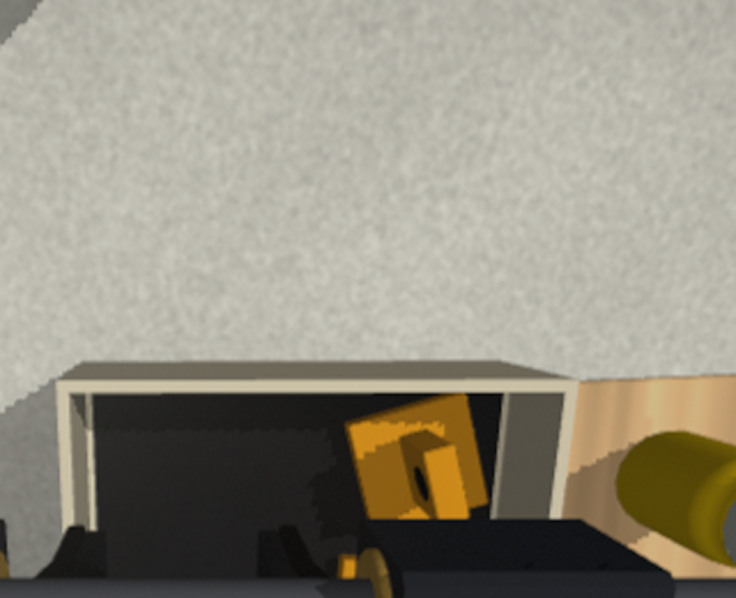

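Casting B is still where it was measured: its lug is at crop (447,483) against a predicted (445,485).

```bash
python3 - <<'E'
from u import *
plan([((.420,.0755,.2265),90),((.4345,.1862,.20),107),((.4345,.1862,.066),107),((.4345,.1862,.20),107),((.43,-.08,.22),90),((.42,-.28,.22),80),((.42,-.375,.06),80),((.42,-.375,.2),80)])
E
```

```text
(0.42, 0.0755, 0.2265) 90 -> [0.003, 0.005, 0.001] [-0.001, -0.001, -0.0] rows 0.0
(0.4345, 0.1862, 0.2) 107 -> [-0.048, 0.369, 0.088] [0.0, 0.0, -0.378] rows 2.8
(0.4345, 0.1862, 0.066) 107 -> [0.0, 0.0, 0.447] [0.0, 0.0, 0.0] rows 3.2
(0.4345, 0.1862, 0.2) 107 -> [0.0, 0.0, -0.447] [0.0, 0.0, 0.0] rows 3.2
(0.43, -0.08, 0.22) 90 -> [0.274, -0.844, -0.067] [0.0, 0.0, 0.378] rows 6.4
(0.42, -0.28, 0.22) 80 -> [0.033, -0.667, 0.0] [0.0, 0.0, 0.222] rows 4.8
(0.42, -0.375, 0.06) 80 -> [-0.055, -0.312, 0.533] [0.0, 0.0, 0.0] rows 4.5
(0.42, -0.375, 0.2) 80 -> [0.0, 0.0, -0.467] [0.0, 0.0, 0.0] rows 3.4
```

Call:
step_arm(steps=[[-0.048, 0.369, 0.088, 0, 0, -0.378, 0.17], [-0.048, 0.369, 0.088, 0, 0, -0.378, 0.17], [-0.048, 0.369, 0.088, 0, 0, -0.378, 0.17], [-0.048, 0.369, 0.088, 0, 0, -0.378, 0.17], [-0.048, 0.369, 0.088, 0, 0, -0.378, 0.17]])

```text
time_s: 28.8
position: [0.4358, 0.185, 0.2005]
tcp_rot: [[-0.956, -0.292, -0.001], [-0.292, 0.956, -0.001], [0.001, -0.0, -1.0]]
force: [-0.4, -0.3, 0.7]
opening: 0.415
grasp_force: 0.0
```

Call:
step_arm(steps=[[0, 0, 0.1, 0, 0, 0, 0.17], [0, 0, 0.2, 0, 0, 0, 0.17], [0, 0, 0.3, 0, 0, 0, 0.17], [0, 0, 0.38, 0, 0, 0, 0.17], [0, 0, 0.42, 0, 0, 0, 0.17], [0, 0, 0.442, 0, 0, 0, 0.17], [0, 0, 0.442, 0, 0, 0, 0.17]])

```text
time_s: 29.38
position: [0.4353, 0.1835, 0.0675]
tcp_rot: [[-0.957, -0.289, -0.002], [-0.289, 0.957, -0.001], [0.003, 0.0, -1.0]]
force: [0.5, 0.1, -1.4]
opening: 0.411
grasp_force: 0.0
```

Call:
step_arm(steps=[[0, 0, 0, 0, 0, 0, 0.3], [0, 0, 0, 0, 0, 0, 0.4], [0, 0, 0, 0, 0, 0, 0.5], [0, 0, 0, 0, 0, 0, 0.6], [0, 0, 0, 0, 0, 0, 0.7], [0, 0, 0, 0, 0, 0, 1], [0, 0, 0, 0, 0, 0, 1], [0, 0, 0, 0, 0, 0, 1]])

```text
time_s: 30.05
position: [0.4358, 0.1856, 0.069]
tcp_rot: [[-0.956, -0.292, 0.001], [-0.292, 0.956, 0.0], [-0.001, -0.0, -1.0]]
force: [-0.1, 0.2, 6.6]
opening: 0.157
grasp_force: 30.0
```

Call:
step_arm(steps=[[0, 0, 0, 0, 0, 0, 1], [0, 0, -0.03, 0, 0, 0, 1], [0, 0, -0.1, 0, 0, 0, 1], [0, 0, -0.2, 0, 0, 0, 1], [0, 0, -0.3, 0, 0, 0, 1], [0, 0, -0.4, 0, 0, 0, 1], [0, 0, -0.447, 0, 0, 0, 1], [0, 0, -0.447, 0, 0, 0, 1]])

```text
time_s: 30.72
position: [0.4374, 0.1858, 0.2061]
tcp_rot: [[-0.956, -0.292, 0.008], [-0.292, 0.956, 0.001], [-0.008, -0.001, -1.0]]
force: [-0.2, 0.3, -1.2]
opening: 0.161
grasp_force: 30.0
```

Call:
step_arm(steps=[[0.04, -0.12, -0.067, 0, 0, 0.06, 1], [0.08, -0.24, -0.067, 0, 0, 0.12, 1], [0.12, -0.36, -0.067, 0, 0, 0.18, 1], [0.16, -0.49, -0.067, 0, 0, 0.24, 1], [0.2, -0.61, -0.067, 0, 0, 0.3, 1], [0.24, -0.73, -0.067, 0, 0, 0.35, 1], [0.274, -0.844, -0.067, 0, 0, 0.378, 1], [0.274, -0.844, -0.067, 0, 0, 0.378, 1]])

```text
time_s: 31.38
position: [0.4317, -0.0867, 0.2219]
tcp_rot: [[-1.0, 0.007, 0.001], [0.007, 1.0, -0.003], [-0.001, -0.003, -1.0]]
force: [0.7, -0.3, -1.4]
opening: 0.161
grasp_force: 30.0
```

Call:
step_arm(steps=[[0.033, -0.12, 0, 0, 0, 0.05, 1], [0.033, -0.25, 0, 0, 0, 0.1, 1], [0.033, -0.38, 0, 0, 0, 0.15, 1], [0.033, -0.5, 0, 0, 0, 0.2, 1], [0.033, -0.61, 0, 0, 0, 0.222, 1], [0.033, -0.667, 0, 0, 0, 0.222, 1], [0.033, -0.667, 0, 0, 0, 0.222, 1]])

```text
time_s: 31.97
position: [0.4211, -0.2842, 0.2217]
tcp_rot: [[-0.984, 0.177, 0.0], [0.177, 0.984, -0.001], [-0.0, -0.001, -1.0]]
force: [0.2, -0.3, 0.2]
opening: 0.159
grasp_force: 30.0
```

Call:
step_arm(steps=[[-0.02, -0.12, 0.02, 0, 0, 0, 1], [-0.04, -0.22, 0.08, 0, 0, 0, 1], [-0.055, -0.312, 0.17, 0, 0, 0, 1], [-0.055, -0.312, 0.28, 0, 0, 0, 1], [-0.055, -0.312, 0.39, 0, 0, 0, 1], [-0.055, -0.312, 0.48, 0, 0, 0, 1], [-0.055, -0.312, 0.53, 0, 0, 0, 1], [-0.055, -0.312, 0.53, 0, 0, 0, 1]])

```text
time_s: 32.63
position: [0.4189, -0.3711, 0.0595]
tcp_rot: [[-0.985, 0.173, -0.006], [0.173, 0.985, 0.009], [0.008, 0.008, -1.0]]
force: [-0.9, -0.4, -0.7]
opening: 0.158
grasp_force: 30.0
```

Call:
step_arm(steps=[[0, 0, 0, 0, 0, 0, 1], [0, 0, 0, 0, 0, 0, 1]])

```text
time_s: 32.8
position: [0.4214, -0.3752, 0.0643]
tcp_rot: [[-0.985, 0.173, 0.0], [0.173, 0.985, -0.0], [-0.0, -0.0, -1.0]]
force: [0.0, 1.0, -0.8]
opening: 0.157
grasp_force: 30.0
```

Call:
step_arm(steps=[[0, 0, 0.02, 0, 0, 0, 1], [0, 0, 0.04, 0, 0, 0, 1], [0, 0, 0.049, 0, 0, 0, 1], [0, 0, 0.049, 0, 0, 0, 1], [0, 0, 0.049, 0, 0, 0, 1]])

```text
time_s: 33.22
position: [0.4208, -0.376, 0.0491]
tcp_rot: [[-0.985, 0.174, 0.0], [0.174, 0.985, -0.0], [-0.0, -0.0, -1.0]]
force: [-0.0, 0.1, -0.3]
opening: 0.161
grasp_force: 30.0
```

Call:
step_arm(steps=[[0, 0, 0, 0, 0, 0, 0.6], [0, 0, 0, 0, 0, 0, 0.4], [0, 0, 0, 0, 0, 0, 0.17], [0, 0, 0, 0, 0, 0, 0.17], [0, 0, 0, 0, 0, 0, 0.17]])

```text
time_s: 33.63
position: [0.4208, -0.376, 0.049]
tcp_rot: [[-0.985, 0.174, 0.0], [0.174, 0.985, -0.0], [-0.0, -0.0, -1.0]]
force: [0.3, 0.7, -0.1]
opening: 0.381
grasp_force: 0.0
```

Call:
step_arm(steps=[[0, 0, -0.08, 0, 0, 0, 0.17], [0, 0, -0.2, 0, 0, 0, 0.17], [0, 0, -0.33, 0, 0, 0, 0.17], [0, 0, -0.46, 0, 0, 0, 0.17], [0, 0, -0.51, 0, 0, 0, 0.17], [0, 0, -0.51, 0, 0, 0, 0.17], [0, 0, -0.51, 0, 0, 0, 0.17]])

```text
time_s: 34.22
position: [0.421, -0.3762, 0.203]
tcp_rot: [[-0.985, 0.174, 0.002], [0.174, 0.985, -0.002], [-0.002, -0.002, -1.0]]
force: [-0.7, 0.0, -0.3]
opening: 0.412
grasp_force: 0.0
```

```bash
python3 - <<'E'
from u import *
plan([((.42,-.15,.22),90),((.45,.10,.22),90),((.5115,.1806,.066),90),((.5115,.1806,.20),90)])
E
```

```text
(0.42, -0.15, 0.22) 90 -> [0.134, 0.742, -0.058] [-0.002, 0.002, -0.223] rows 5.4
(0.45, 0.1, 0.22) 90 -> [-0.1, 0.833, 0.0] [0.0, 0.0, 0.0] rows 6.0
(0.5115, 0.1806, 0.066) 90 -> [-0.205, 0.269, 0.513] [0.0, 0.0, 0.0] rows 4.4
(0.5115, 0.1806, 0.2) 90 -> [0.0, 0.0, -0.447] [0.0, 0.0, 0.0] rows 3.2
```

Call:
step_arm(steps=[[0.134, 0.742, -0.058, 0, 0, -0.223, 0.17], [0.134, 0.742, -0.058, 0, 0, -0.223, 0.17], [0.134, 0.742, -0.058, 0, 0, -0.223, 0.17], [0.134, 0.742, -0.058, 0, 0, -0.223, 0.17], [0.134, 0.742, -0.058, 0, 0, -0.223, 0.17], [0.134, 0.742, -0.058, 0, 0, -0.223, 0.17], [0.134, 0.742, -0.058, 0, 0, -0.223, 0.17]])

```text
time_s: 34.8
position: [0.4172, -0.1445, 0.2177]
tcp_rot: [[-1.0, -0.004, -0.006], [-0.005, 1.0, 0.005], [0.006, 0.005, -1.0]]
force: [0.3, 0.3, -0.6]
opening: 0.41
grasp_force: 0.0
```

Call:
step_arm(steps=[[-0.21, 0.833, -0.1, 0, 0, 0, 0.17], [-0.21, 0.833, -0.1, 0, 0, 0, 0.17], [-0.21, 0.833, -0.1, 0, 0, 0, 0.17], [-0.21, 0.833, -0.1, 0, 0, 0, 0.17], [-0.21, 0.833, -0.1, 0, 0, 0, 0.17], [-0.21, 0.833, -0.1, 0, 0, 0, 0.17], [-0.21, 0.833, -0.1, 0, 0, 0, 0.17], [-0.21, 0.833, -0.1, 0, 0, 0, 0.17]])

```text
time_s: 35.47
position: [0.4836, 0.1019, 0.2483]
tcp_rot: [[-1.0, -0.005, -0.001], [-0.005, 1.0, -0.0], [0.001, -0.0, -1.0]]
force: [-0.1, -0.1, -0.3]
opening: 0.414
grasp_force: 0.0
```

```bash
python3 - <<'E'
from u import *
c,T,s=wrist("w8");print(s["position"])
im=cv2.imread("pics/w8.png")[60:260,240:500];cv2.imwrite("pics/w8c.png",cv2.resize(im,None,fx=2.8,fy=2.8,interpolation=cv2.INTER_CUBIC))
print([((u-240)*2.8,(v-60)*2.8) for u,v in[w2pix(c,(.5115,.1806,.072),T)]])
t=capture("top");g=t["image"].astype(int);m=(g[:,:,0]>150)&(g[:,:,2]<70)&(g[:,:,1]>90)&(g[:,:,1]<190)
n,l,st,ce=cv2.connectedComponentsWithStats(m[150:290,210:490].astype(np.uint8))
for i in range(1,n):
    if st[i,4]>15: print(st[i,4],pix2w(t,ce[i][0]+210,ce[i][1]+150,.03)[:2].round(3))
plan([((.5115,.1806,.16),90),((.5115,.1806,.066),90)])
E
```

```text
[0.48355326 0.10191073 0.24833444]
[(np.float64(431.7444863630698), np.float64(439.9399805796805))]
37 [ 0.635 -0.055]
22 [ 0.478 -0.134]
77 [ 0.443 -0.085]
22 [ 0.434 -0.122]
207 [ 0.416 -0.37 ]
178 [ 0.419 -0.274]
17 [ 0.412 -0.139]
(0.5115, 0.1806, 0.16) 90 -> [-0.098, 0.271, 0.293] [-0.001, -0.004, 0.001] rows 3.0
(0.5115, 0.1806, 0.066) 90 -> [0.0, 0.0, 0.313] [0.0, 0.0, 0.0] rows 2.3
```

View pics/w8c.png

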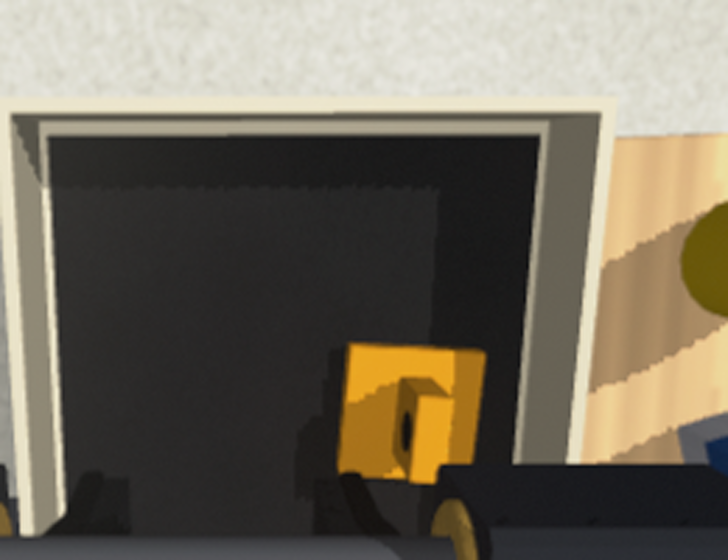

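Casting A's lug is at crop (431,438), matching the prediction, so it hasn't moved. I'll pick it up.

Call:
step_arm(steps=[[-0.096, 0.267, 0.2, 0, 0, 0, 0.17], [-0.096, 0.267, 0.29, 0, 0, 0, 0.17], [-0.096, 0.267, 0.29, 0, 0, 0, 0.17], [-0.096, 0.267, 0.37, 0, 0, 0, 0.17], [-0.096, 0.267, 0.46, 0, 0, 0, 0.17], [-0.096, 0.267, 0.55, 0, 0, 0, 0.17], [-0.096, 0.267, 0.603, 0, 0, 0, 0.17], [-0.096, 0.267, 0.603, 0, 0, 0, 0.17]])

```text
time_s: 36.23
position: [0.509, 0.1773, 0.0645]
tcp_rot: [[-1.0, 0.003, -0.009], [0.003, 1.0, -0.002], [0.009, -0.002, -1.0]]
force: [-0.2, 0.6, 0.1]
opening: 0.415
grasp_force: 0.0
```

Call:
step_arm(steps=[[0, 0, 0, 0, 0, 0, 0.3], [0, 0, 0, 0, 0, 0, 0.4], [0, 0, 0, 0, 0, 0, 0.5], [0, 0, 0, 0, 0, 0, 0.6], [0, 0, 0, 0, 0, 0, 0.7], [0, 0, 0, 0, 0, 0, 1], [0, 0, 0, 0, 0, 0, 1], [0, 0, 0, 0, 0, 0, 1]])

```text
time_s: 36.9
position: [0.5122, 0.1804, 0.0694]
tcp_rot: [[-1.0, -0.001, 0.002], [-0.001, 1.0, 0.0], [-0.002, 0.0, -1.0]]
force: [-1.2, -1.4, 6.5]
opening: 0.158
grasp_force: 30.0
```

Call:
step_arm(steps=[[0, 0, 0, 0, 0, 0, 1], [0, 0, -0.03, 0, 0, 0, 1], [0, 0, -0.1, 0, 0, 0, 1], [0, 0, -0.2, 0, 0, 0, 1], [0, 0, -0.3, 0, 0, 0, 1], [0, 0, -0.4, 0, 0, 0, 1], [0, 0, -0.51, 0, 0, 0, 1], [0, 0, -0.51, 0, 0, 0, 1]])

```text
time_s: 37.57
position: [0.5152, 0.1811, 0.228]
tcp_rot: [[-1.0, -0.001, 0.013], [-0.001, 1.0, 0.002], [-0.013, 0.002, -1.0]]
force: [1.2, -0.7, -0.6]
opening: 0.158
grasp_force: 30.0
```

```bash
python3 - <<'E'
from u import *
plan([((.45,-.02,.22),90),((.45,-.24,.22),90),((.53,-.29,.06),90)])
E
```

```text
(0.45, -0.02, 0.22) 90 -> [0.218, -0.67, 0.023] [0.002, 0.016, 0.001] rows 5.1
(0.45, -0.24, 0.22) 90 -> [-0.0, -0.733, 0.0] [0.0, 0.0, 0.0] rows 5.3
(0.53, -0.29, 0.06) 90 -> [-0.267, -0.167, 0.533] [0.0, 0.0, 0.0] rows 4.5
```

Call:
step_arm(steps=[[0.04, -0.12, 0, 0, 0, 0, 1], [0.08, -0.24, 0, 0, 0, 0, 1], [0.12, -0.36, 0, 0, 0, 0, 1], [0.16, -0.48, 0, 0, 0, 0, 1], [0.19, -0.58, 0, 0, 0, 0, 1], [0.207, -0.67, 0, 0, 0, 0, 1], [0.207, -0.67, 0, 0, 0, 0, 1]])

```text
time_s: 38.15
position: [0.4486, -0.0244, 0.2213]
tcp_rot: [[-1.0, 0.004, -0.001], [0.004, 1.0, -0.002], [0.001, -0.002, -1.0]]
force: [1.4, -0.3, -0.5]
opening: 0.155
grasp_force: 30.0
```

Call:
step_arm(steps=[[0, -0.12, 0, 0, 0, 0, 1], [0, -0.25, 0, 0, 0, 0, 1], [0, -0.38, 0, 0, 0, 0, 1], [0, -0.51, 0, 0, 0, 0, 1], [0, -0.63, 0, 0, 0, 0, 1], [0, -0.733, 0, 0, 0, 0, 1], [0, -0.733, 0, 0, 0, 0, 1]])

```text
time_s: 38.73
position: [0.4512, -0.2465, 0.2216]
tcp_rot: [[-1.0, 0.004, 0.003], [0.004, 1.0, -0.005], [-0.003, -0.005, -1.0]]
force: [1.1, -0.4, -0.9]
opening: 0.161
grasp_force: 30.0
```

Call:
step_arm(steps=[[-0.1, -0.07, 0.02, 0, 0, 0, 1], [-0.2, -0.14, 0.05, 0, 0, 0, 1], [-0.267, -0.167, 0.13, 0, 0, 0, 1], [-0.267, -0.167, 0.24, 0, 0, 0, 1], [-0.267, -0.167, 0.36, 0, 0, 0, 1], [-0.267, -0.167, 0.46, 0, 0, 0, 1], [-0.267, -0.167, 0.52, 0, 0, 0, 1], [-0.267, -0.167, 0.52, 0, 0, 0, 1]])

```text
time_s: 39.4
position: [0.5273, -0.2872, 0.0606]
tcp_rot: [[-1.0, -0.001, -0.008], [-0.001, 1.0, 0.007], [0.008, 0.007, -1.0]]
force: [0.4, -0.1, 0.1]
opening: 0.159
grasp_force: 30.0
```

Call:
step_arm(steps=[[0, 0, 0, 0, 0, 0, 1], [0, 0, 0, 0, 0, 0, 1]])

```text
time_s: 39.57
position: [0.5307, -0.2906, 0.0664]
tcp_rot: [[-1.0, -0.001, 0.001], [-0.001, 1.0, -0.001], [-0.001, -0.001, -1.0]]
force: [0.1, 0.5, -0.1]
opening: 0.154
grasp_force: 30.0
```

Lowering 16.5 mm, releasing and rising.

Call:
step_arm(steps=[[0, 0, 0.02, 0, 0, 0, 1], [0, 0, 0.04, 0, 0, 0, 1], [0, 0, 0.055, 0, 0, 0, 1], [0, 0, 0.055, 0, 0, 0, 1], [0, 0, 0.055, 0, 0, 0, 1]])

```text
time_s: 39.98
position: [0.5302, -0.2911, 0.0493]
tcp_rot: [[-1.0, 0.0, 0.001], [0.0, 1.0, -0.001], [-0.001, -0.001, -1.0]]
force: [0.5, -0.4, 0.7]
opening: 0.157
grasp_force: 30.0
```

Call:
step_arm(steps=[[0, 0, 0, 0, 0, 0, 0.6], [0, 0, 0, 0, 0, 0, 0.4], [0, 0, 0, 0, 0, 0, 0.17], [0, 0, 0, 0, 0, 0, 0.17], [0, 0, 0, 0, 0, 0, 0.17]])

```text
time_s: 40.4
position: [0.5297, -0.2907, 0.0489]
tcp_rot: [[-1.0, -0.0, -0.0], [-0.0, 1.0, 0.0], [0.0, 0.0, -1.0]]
force: [-0.9, -0.4, -0.0]
opening: 0.382
grasp_force: 0.0
```

Call:
step_arm(steps=[[0, 0, -0.08, 0, 0, 0, 0.17], [0, 0, -0.2, 0, 0, 0, 0.17], [0, 0, -0.33, 0, 0, 0, 0.17], [0, 0, -0.46, 0, 0, 0, 0.17], [0, 0, -0.59, 0, 0, 0, 0.17], [0, 0, -0.72, 0, 0, 0, 0.17], [0, 0, -0.8, 0, 0, 0, -0.3], [0, 0, -0.8, 0, 0, 0, -0.3]])

```text
time_s: 41.07
position: [0.5324, -0.2927, 0.296]
tcp_rot: [[-1.0, -0.0, 0.011], [-0.001, 1.0, -0.009], [-0.011, -0.009, -1.0]]
force: [0.6, -0.6, -0.0]
opening: 0.499
grasp_force: 0.0
```

```bash
python3 - <<'E'
from u import *
t=capture("top");cv2.imwrite("pics/t9.png",t["image"][:,:,::-1])
a=t["image"][150:290,200:480,::-1];cv2.imwrite("pics/t9c.png",cv2.resize(a,None,fx=2.85,fy=2.85,interpolation=cv2.INTER_CUBIC))
plan([((.53,-.29,.29),90),((.56,-.15,.32),90),((.666,-.054,.32),90)])
E
```

```text
(0.53, -0.29, 0.29) 90 -> [0.004, 0.006, 0.009] [-0.006, 0.008, 0.001] rows 0.1
(0.56, -0.15, 0.32) 90 -> [-0.1, 0.467, -0.1] [0.0, 0.0, 0.0] rows 3.5
(0.666, -0.054, 0.32) 90 -> [-0.353, 0.32, 0.0] [0.0, 0.0, 0.0] rows 3.4
```

View pics/t9c.png

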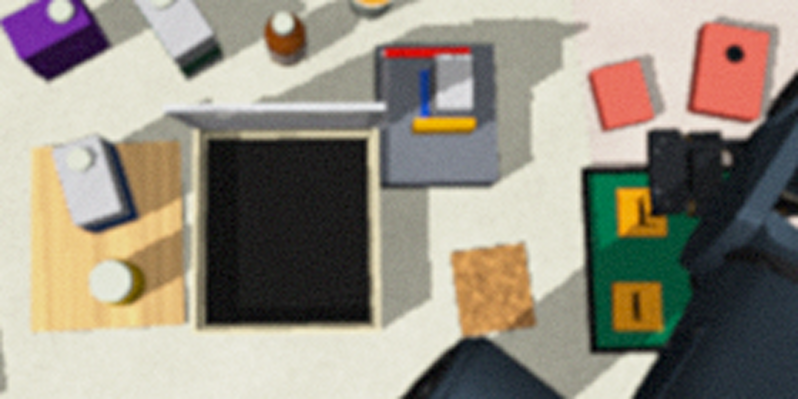

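The bin is empty, the castings stand upright in the tray, and the block is still seated at crop (453,82).

```bash
python3 - <<'E'
from u import *
t=capture("top")
q=np.array([pix2w(t,200+u/2.85,150+v/2.85,.155)[:2] for u,v in[(436,56),(473,56),(473,109),(437,108)]]);print(q.round(3).tolist(),q.mean(0))
E
```

```text
[[0.685, -0.035], [0.685, -0.075], [0.626, -0.074], [0.628, -0.035]] [ 0.65592255 -0.05496898]
```

Call:
step_arm(steps=[[-0.1, 0.467, -0.1, 0, 0, 0, -0.3], [-0.1, 0.467, -0.1, 0, 0, 0, -0.3], [-0.1, 0.467, -0.1, 0, 0, 0, -0.3], [-0.1, 0.467, -0.1, 0, 0, 0, -0.3], [-0.1, 0.467, -0.1, 0, 0, 0, -0.3]])

```text
time_s: 41.58
position: [0.5594, -0.1457, 0.3176]
tcp_rot: [[-1.0, -0.005, -0.003], [-0.005, 1.0, 0.004], [0.003, 0.004, -1.0]]
force: [-0.6, -0.4, 0.6]
opening: 0.651
grasp_force: 0.0
```

Call:
step_arm(steps=[[-0.353, 0.31, 0, 0, 0, 0, -0.3], [-0.353, 0.31, 0, 0, 0, 0, -0.3], [-0.353, 0.31, 0, 0, 0, 0, -0.3], [-0.353, 0.31, 0, 0, 0, 0, -0.3], [-0.353, 0.31, 0, 0, 0, 0, -0.3], [-0.353, 0.31, 0, 0, 0, 0, -0.3], [-0.353, 0.31, 0, 0, 0, 0, -0.3]])

```text
time_s: 42.17
position: [0.6643, -0.0586, 0.3169]
tcp_rot: [[-1.0, 0.001, -0.004], [0.001, 1.0, 0.0], [0.004, 0.0, -1.0]]
force: [0.5, -0.3, -0.1]
opening: 0.648
grasp_force: 0.0
```

```bash
python3 - <<'E'
from u import *
c,T,s=wrist("w10");print(s["position"])
im=cv2.imread("pics/w10.png")[60:260,220:420];cv2.imwrite("pics/w10c.png",cv2.resize(im,None,fx=2.9,fy=2.9,interpolation=cv2.INTER_CUBIC))
plan([((.667,-.055,.32),90),((.667,-.055,.144),90)])
E
```

```text
[ 0.66429608 -0.05862469  0.31691171]
(0.667, -0.055, 0.32) 90 -> [-0.009, 0.013, -0.008] [0.0, -0.004, -0.002] rows 0.1
(0.667, -0.055, 0.144) 90 -> [0.0, 0.0, 0.587] [0.0, 0.0, 0.0] rows 4.2
```

View pics/w10c.png

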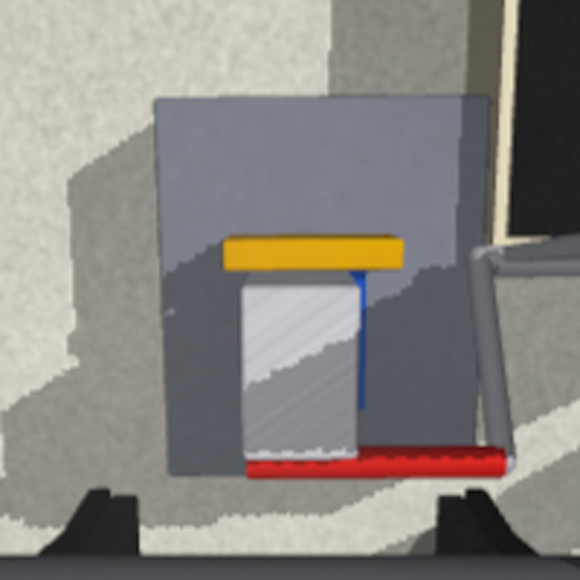

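Call:
step_arm(steps=[[-0.005, 0.007, 0.12, 0, 0, 0, -0.3], [-0.005, 0.007, 0.25, 0, 0, 0, -0.3], [-0.005, 0.007, 0.37, 0, 0, 0, -0.3], [-0.005, 0.007, 0.46, 0, 0, 0, -0.3], [-0.005, 0.007, 0.53, 0, 0, 0, -0.3], [-0.005, 0.007, 0.57, 0, 0, 0, -0.3], [-0.005, 0.007, 0.585, 0, 0, 0, -0.3], [-0.005, 0.007, 0.585, 0, 0, 0, -0.3]])

```text
time_s: 42.88
position: [0.6664, -0.0563, 0.1428]
tcp_rot: [[-1.0, 0.001, -0.002], [0.001, 1.0, 0.0], [0.002, 0.0, -1.0]]
force: [-0.7, 0.4, 0.2]
opening: 0.648
grasp_force: 0.0
```

Call:
step_arm(steps=[[0, 0, 0, 0, 0, 0, 0], [0, 0, 0, 0, 0, 0, 0.1], [0, 0, 0, 0, 0, 0, 1], [0, 0, 0, 0, 0, 0, 1], [0, 0, 0, 0, 0, 0, 1], [0, 0, 0, 0, 0, 0, 1], [0, 0, 0, 0, 0, 0, 1], [0, 0, 0, 0, 0, 0, 1]])

```text
time_s: 43.55
position: [0.6681, -0.0548, 0.1453]
tcp_rot: [[-1.0, -0.0, 0.003], [-0.0, 1.0, 0.001], [-0.003, 0.001, -1.0]]
force: [0.3, 3.5, 6.0]
opening: 0.458
grasp_force: 30.0
```

Call:
step_arm(steps=[[-0.008, 0, 0, 0, 0, 0, 1], [-0.015, 0, 0, 0, 0, 0, 1], [-0.015, 0, 0, 0, 0, 0, 1], [-0.015, 0, -0.03, 0, 0, 0, 1], [-0.015, 0, -0.07, 0, 0, 0, 1], [-0.015, 0, -0.11, 0, 0, 0, 1], [-0.015, 0, -0.15, 0, 0, 0, 1], [-0.015, 0, -0.19, 0, 0, 0, 1]])

```text
time_s: 44.22
position: [0.6605, -0.0553, 0.1899]
tcp_rot: [[-1.0, -0.001, -0.032], [-0.001, 1.0, 0.002], [0.032, 0.002, -0.999]]
force: [-10.3, -4.5, -42.0]
opening: 0.46
grasp_force: 30.0
```

Call:
step_arm(steps=[[0, 0, -0.02, 0, 0, 0, 1], [0, 0, -0.02, 0, 0, 0, 1]])

```text
time_s: 44.38
position: [0.6658, -0.0552, 0.2025]
tcp_rot: [[-1.0, -0.0, -0.017], [-0.001, 1.0, 0.002], [0.017, 0.002, -1.0]]
force: [-5.4, -0.5, -9.4]
opening: 0.455
grasp_force: 30.0
```

Call:
step_arm(steps=[[0.03, 0, -0.02, 0, 0, 0, 1], [0.07, 0, -0.02, 0, 0, 0, 1], [0.11, 0, -0.02, 0, 0, 0, 1], [0.16, 0, -0.02, 0, 0, 0, 1], [0.21, 0, -0.02, 0, 0, 0, 1], [0.26, 0, -0.02, 0, 0, 0, 1], [0.31, 0, -0.02, 0, 0, 0, 1], [0.36, 0, -0.02, 0, 0, 0, 1]])

```text
time_s: 45.05
position: [0.5636, -0.0557, 0.214]
tcp_rot: [[-1.0, -0.0, 0.003], [-0.0, 1.0, -0.001], [-0.003, -0.001, -1.0]]
force: [-1.5, -0.0, -6.0]
opening: 0.458
grasp_force: 30.0
```

Call:
step_arm(steps=[[0.05, 0, 0, 0, 0, 0, 1], [0.1, 0, 0, 0, 0, 0, 1], [0.15, 0, 0, 0, 0, 0, 1], [0.2, 0, 0, 0, 0, 0, 1], [0.25, 0, 0, 0, 0, 0, 1], [0.3, 0, 0, 0, 0, 0, 1], [0.35, 0, 0, 0, 0, 0, 1], [0.35, 0, 0, 0, 0, 0, 1]])

```text
time_s: 45.72
position: [0.4562, -0.0551, 0.2138]
tcp_rot: [[-1.0, 0.0, -0.0], [0.0, 1.0, -0.0], [0.0, -0.0, -1.0]]
force: [-1.5, 0.4, -6.2]
opening: 0.461
grasp_force: 30.0
```

```bash
python3 - <<'E'
from u import *
c,T,s=wrist("w11");print(s["position"],s["force"])
# block edges along a column through block middle and a row
g=c["image"].astype(int);print("col320",[(v,g[v,318].tolist()) for v in range(110,250,4)])
k=capture("scene");cv2.imwrite("pics/s11.png",k["image"][:,:,::-1])
plan([((.449,-.112,.20),95),((.449,-.112,.10),95)])
E
```

```text
[ 0.45619343 -0.05507905  0.21378233] [-1.49009822  0.4312686  -6.21002328]
col320 [(110, [180, 178, 168]), (114, [182, 179, 169]), (118, [184, 183, 172]), (122, [187, 187, 175]), (126, [186, 183, 173]), (130, [184, 182, 171]), (134, [186, 184, 173]), (138, [191, 189, 178]), (142, [186, 184, 172]), (146, [187, 185, 174]), (150, [186, 183, 172]), (154, [185, 184, 173]), (158, [192, 190, 178]), (162, [176, 174, 165]), (166, [94, 94, 97]), (170, [95, 94, 97]), (174, [95, 94, 96]), (178, [95, 93, 96]), (182, [144, 143, 147]), (186, [180, 179, 185]), (190, [181, 181, 187]), (194, [179, 178, 184]), (198, [177, 175, 181]), (202, [180, 179, 184]), (206, [177, 176, 181]), (210, [171, 171, 176]), (214, [179, 177, 183]), (218, [176, 175, 180]), (222, [178, 176, 182]), (226, [174, 174, 178]), (230, [179, 179, 185]), (234, [181, 180, 186]), (238, [176, 176, 181]), (242, [152, 152, 156]), (246, [126, 125, 129])]
(0.449, -0.112, 0.2) 95 -> [0.037, -0.186, 0.047] [-0.003, 0.007, -0.112] rows 1.4
(0.449, -0.112, 0.1) 95 -> [0.0, 0.0, 0.333] [0.0, 0.0, 0.0] rows 2.4
```

```bash
python3 - <<'E'
from u import *
a=cv2.imread("pics/w11.png")[100:270,240:400];b=cv2.imread("pics/s11.png")[130:270,210:350]
o=np.zeros((480,800,3),np.uint8);o[:404,:380]=cv2.resize(a,(380,404));o[:410,385:795]=cv2.resize(b,(410,410),interpolation=cv2.INTER_CUBIC)
cv2.imwrite("pics/v11.png",o)
E
```

```text
(no output)
```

View pics/v11.png

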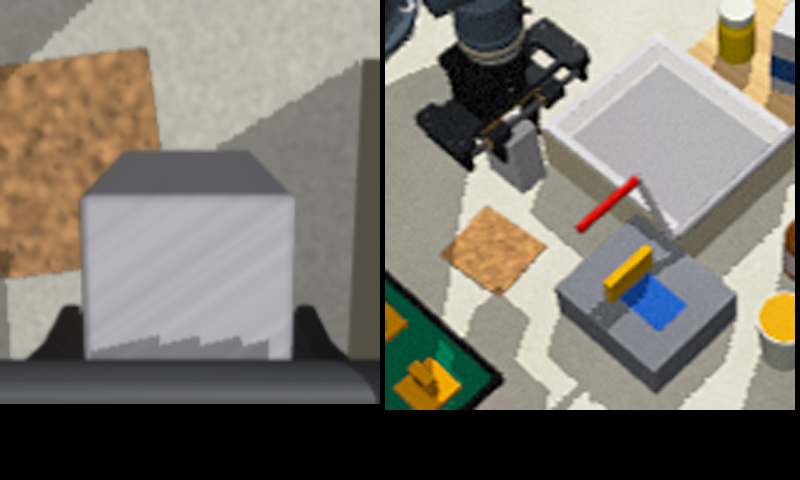

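```bash
python3 - <<'E'
from u import *
def f(name,rows):
    c,T,s=pickle.load(open(name+".pkl","rb"));F=200/np.tan(np.radians(c["vertical_fov"])/2);M=c["T_tool_cam"]
    # camera-plane (y,z) fit: near face edges: rows vt (top), vb (bottom); tool x,z for a block tilt a and corner position
    from scipy.optimize import least_squares
    return c,F,M
c,F,M=f("w11",0)
for v,w in((182,(292-82)/380*160),(164,(252-124)/380*160)):
    d=F*.04/w;p=M@np.array([0,(v-c["cy"])/F*d,d,1]);print(v,w,d,p[:3].round(4))
g=c["image"].astype(int)
for r in(166,172,178,186,196): 
    e=np.abs(np.diff(g[r,255:385].sum(1)));print(r,[(i+255,e[i]) for i in np.argsort(e)[-4:]])
E
```

```text
182 88.42105263157896 0.1416314378029564 [ 0.0413 -0.0002  0.0026]
164 53.89473684210526 0.2323640776454754 [ 0.0375 -0.0003  0.0953]
166 [(np.int64(281), np.int64(42)), (np.int64(288), np.int64(48)), (np.int64(289), np.int64(48)), (np.int64(282), np.int64(50))]
172 [(np.int64(269), np.int64(23)), (np.int64(270), np.int64(30)), (np.int64(352), np.int64(41)), (np.int64(353), np.int64(42))]
178 [(np.int64(273), np.int64(25)), (np.int64(277), np.int64(28)), (np.int64(359), np.int64(38)), (np.int64(358), np.int64(38))]
186 [(np.int64(273), np.int64(49)), (np.int64(275), np.int64(53)), (np.int64(274), np.int64(61)), (np.int64(363), np.int64(104))]
196 [(np.int64(275), np.int64(55)), (np.int64(276), np.int64(56)), (np.int64(272), np.int64(61)), (np.int64(363), np.int64(92))]
```

The flap is shut. The block has slipped about 12 mm down in the jaws but is nearly upright, so I'll set it on the pad with force checks.

Call:
step_arm(steps=[[0.037, -0.1, 0, 0, 0, -0.06, 1], [0.037, -0.186, 0.02, 0, 0, -0.112, 1], [0.037, -0.186, 0.1, 0, 0, -0.112, 1], [0.037, -0.186, 0.19, 0, 0, -0.112, 1], [0.037, -0.186, 0.27, 0, 0, -0.112, 1], [0.037, -0.186, 0.32, 0, 0, -0.112, 1], [0.037, -0.186, 0.34, 0, 0, -0.112, 1], [0.037, -0.186, 0.34, 0, 0, -0.112, 1]])

```text
time_s: 46.48
position: [0.449, -0.112, 0.1097]
tcp_rot: [[-0.996, -0.088, 0.001], [-0.088, 0.996, -0.0], [-0.001, -0.0, -1.0]]
force: [-0.5, 0.1, -5.6]
opening: 0.454
grasp_force: 30.0
```

Call:
step_arm(steps=[[0, 0, 0.005, 0, 0, 0, 1], [0, 0, 0.01, 0, 0, 0, 1], [0, 0, 0.01, 0, 0, 0, 1]])

```text
time_s: 46.73
position: [0.4486, -0.1118, 0.1083]
tcp_rot: [[-0.996, -0.088, 0.003], [-0.088, 0.996, -0.001], [-0.002, -0.002, -1.0]]
force: [-0.3, 0.2, -6.0]
opening: 0.459
grasp_force: 30.0
```

Call:
step_arm(steps=[[0, 0, 0.005, 0, 0, 0, 1], [0, 0, 0.01, 0, 0, 0, 1], [0, 0, 0.01, 0, 0, 0, 1]])

```text
time_s: 46.98
position: [0.4476, -0.1114, 0.1046]
tcp_rot: [[-0.996, -0.088, 0.001], [-0.088, 0.996, -0.0], [-0.001, -0.0, -1.0]]
force: [-0.2, -0.5, -6.5]
opening: 0.458
grasp_force: 30.0
```

Call:
step_arm(steps=[[0, 0, 0.005, 0, 0, 0, 1], [0, 0, 0.01, 0, 0, 0, 1], [0, 0, 0.01, 0, 0, 0, 1]])

```text
time_s: 47.23
position: [0.4474, -0.1113, 0.1012]
tcp_rot: [[-0.996, -0.088, -0.0], [-0.088, 0.996, 0.0], [0.0, 0.0, -1.0]]
force: [0.8, 1.3, -6.0]
opening: 0.46
grasp_force: 30.0
```

Call:
step_arm(steps=[[0, 0, 0.005, 0, 0, 0, 1], [0, 0, 0.007, 0, 0, 0, 1], [0, 0, 0.007, 0, 0, 0, 1]])

```text
time_s: 47.48
position: [0.4474, -0.1113, 0.0992]
tcp_rot: [[-0.996, -0.088, -0.0], [-0.088, 0.996, 0.0], [0.0, 0.0, -1.0]]
force: [0.1, 0.3, -6.2]
opening: 0.457
grasp_force: 30.0
```

Call:
step_arm(steps=[[0, 0, 0.005, 0, 0, 0, 1], [0, 0, 0.007, 0, 0, 0, 1], [0, 0, 0.007, 0, 0, 0, 1]])

```text
time_s: 47.73
position: [0.4474, -0.1113, 0.0971]
tcp_rot: [[-0.996, -0.088, -0.0], [-0.088, 0.996, 0.0], [0.0, 0.0, -1.0]]
force: [-0.2, -0.2, -5.8]
opening: 0.454
grasp_force: 30.0
```

Call:
step_arm(steps=[[0, 0, 0.005, 0, 0, 0, 1], [0, 0, 0.007, 0, 0, 0, 1], [0, 0, 0.007, 0, 0, 0, 1]])

```text
time_s: 47.98
position: [0.4475, -0.1113, 0.095]
tcp_rot: [[-0.996, -0.088, -0.0], [-0.088, 0.996, 0.0], [0.0, 0.0, -1.0]]
force: [-0.7, -0.4, -5.9]
opening: 0.456
grasp_force: 30.0
```

Call:
step_arm(steps=[[0, 0, 0.005, 0, 0, 0, 1], [0, 0, 0.007, 0, 0, 0, 1], [0, 0, 0.007, 0, 0, 0, 1]])

```text
time_s: 48.23
position: [0.4484, -0.1114, 0.094]
tcp_rot: [[-0.996, -0.088, 0.002], [-0.088, 0.996, -0.0], [-0.002, -0.001, -1.0]]
force: [1.1, 1.9, 5.0]
opening: 0.453
grasp_force: 30.0
```

Call:
step_arm(steps=[[0, 0, 0.005, 0, 0, 0, 1], [0, 0, 0.007, 0, 0, 0, 1], [0, 0, 0.007, 0, 0, 0, 1]])

```text
time_s: 48.48
position: [0.4502, -0.1115, 0.0929]
tcp_rot: [[-0.996, -0.086, 0.006], [-0.086, 0.996, -0.001], [-0.006, -0.002, -1.0]]
force: [3.2, 5.3, 10.3]
opening: 0.458
grasp_force: 30.0
```

Call:
step_arm(steps=[[0, 0, 0.005, 0, 0, 0, 1], [0, 0, 0.007, 0, 0, 0, 1], [0, 0, 0.007, 0, 0, 0, 1]])

```text
time_s: 48.73
position: [0.4506, -0.1113, 0.0925]
tcp_rot: [[-0.996, -0.086, 0.008], [-0.086, 0.996, -0.002], [-0.008, -0.003, -1.0]]
force: [1.8, 8.5, 25.2]
opening: 0.455
grasp_force: 30.0
```

Call:
step_arm(steps=[[0, 0, -0.008, 0, 0, 0, 1], [0, 0, -0.008, 0, 0, 0, 0], [0, 0, -0.008, 0, 0, 0, -0.4], [0, 0, -0.008, 0, 0, 0, -0.7], [0, 0, -0.008, 0, 0, 0, -0.7], [0, 0, -0.008, 0, 0, 0, -0.7]])

```text
time_s: 49.23
position: [0.4474, -0.1114, 0.0909]
tcp_rot: [[-0.996, -0.088, -0.001], [-0.088, 0.996, 0.0], [0.001, 0.0, -1.0]]
force: [0.9, 0.5, 0.6]
opening: 0.719
grasp_force: 0.0
```

Call:
step_arm(steps=[[0, 0, -0.05, 0, 0, 0, -0.7], [0, 0, -0.12, 0, 0, 0, -0.7], [0, 0, -0.22, 0, 0, 0, -0.7], [0, 0, -0.33, 0, 0, 0, -0.7], [0, 0, -0.46, 0, 0, 0, -0.7], [0, 0, -0.58, 0, 0, 0, -0.7], [0, 0, -0.62, 0, 0, 0, -0.7], [0, 0, -0.62, 0, 0, 0, -0.7]])

```text
time_s: 49.9
position: [0.4494, -0.1124, 0.2806]
tcp_rot: [[-0.996, -0.088, 0.007], [-0.088, 0.996, -0.004], [-0.007, -0.005, -1.0]]
force: [-0.1, -1.1, -1.4]
opening: 0.852
grasp_force: 0.0
```

```bash
python3 - <<'E'
from u import *
c,T,s=wrist("w12");print(s["position"],s["force"])
g=c["image"].astype(int)
# project the upright block at guessed pose and compare with edges
p=pix2w
ctr=np.array([.441,-.112]);a=np.radians(5)
for z in(.004,.099):
    print(z,[tuple(np.round(w2pix(c,(*(ctr+np.array([x*np.cos(a)-y*np.sin(a),x*np.sin(a)+y*np.cos(a)])),z),T),1)) for x,y in((-.03,-.02),(-.03,.02),(.03,.02),(.03,-.02))])
m=((abs(g[:,:,0]-g[:,:,2])<25)&(g.sum(2)>450)&(g[:,:,2]>=g[:,:,0])).astype(np.uint8);m[250:]=0
n,l,st,ce=cv2.connectedComponentsWithStats(m)
for i in range(1,n):
    if st[i,4]>500:
        pts=np.argwhere(l==i)[:,::-1].astype(np.float32);print(st[i],cv2.boxPoints(cv2.minAreaRect(pts)).round(0).tolist())
t=capture("top")
g=t["image"];cv2.imwrite("pics/t12.png",g[:,:,::-1])
gi=g.astype(int);m=(gi[:,:,0]>140)&(gi[:,:,2]<80)&(gi[:,:,1]>85)&(gi[:,:,1]<190)
n,l,st,ce=cv2.connectedComponentsWithStats(m[190:290,390:490].astype(np.uint8))
for i in range(1,n):
    if st[i,4]>15: print(st[i,4],pix2w(t,ce[i][0]+390,ce[i][1]+190,.03)[:2].round(3))
E
```

```text
[ 0.4494107  -0.11236211  0.28058635] [-0.06551371 -1.13845409 -1.43860217]
0.004 [(np.float64(305.5), np.float64(144.0)), (np.float64(336.2), np.float64(144.0)), (np.float64(335.5), np.float64(189.2)), (np.float64(305.9), np.float64(189.1))]
0.099 [(np.float64(301.1), np.float64(150.9)), (np.float64(340.8), np.float64(151.0)), (np.float64(339.7), np.float64(208.4)), (np.float64(301.8), np.float64(208.2))]
[ 436  146  204  104 4179] [[436.0, 249.0], [445.0, 144.0], [640.0, 161.0], [632.0, 266.0]]
[ 302  148   38   56 2066] [[302.0, 148.0], [339.0, 148.0], [339.0, 203.0], [302.0, 203.0]]
128 [ 0.54  -0.287]
194 [ 0.414 -0.371]
```

Call:
step_arm(steps=[[0.0, 0.5, -0.1, 0, 0, 0, -0.7], [0.0, 0.5, -0.1, 0, 0, 0, -0.7], [0.0, 0.5, -0.1, 0, 0, 0, -0.7], [0.0, 0.5, -0.1, 0, 0, 0, -0.7], [0.0, 0.5, -0.1, 0, 0, 0, -0.7], [0.0, 0.5, -0.1, 0, 0, 0, -0.7], [0.0, 0.5, -0.1, 0, 0, 0, -0.7]])

```text
time_s: 50.58
position: [0.4337, 0.0378, 0.3056]
tcp_rot: [[-0.996, -0.089, -0.003], [-0.089, 0.996, -0.0], [0.003, 0.0, -1.0]]
force: [0.4, 0.1, -0.9]
opening: 0.853
grasp_force: 0.0
```

```bash
python3 - <<'E'
from u import *
t=capture("top");g=t["image"];gi=g.astype(int)
m=(gi[:,:,0]>90)&(gi[:,:,2]<gi[:,:,0]*.4)&(gi[:,:,1]>gi[:,:,0]*.5)
n,l,st,ce=cv2.connectedComponentsWithStats(m[190:290,400:490].astype(np.uint8))
for i in range(1,n):
    if st[i,4]>15: print(st[i],pix2w(t,ce[i][0]+400,ce[i][1]+190,.03)[:2].round(3))
for n_,p in(("jar",(.446,.323,.097)),("tin",(.555,.345,.127)),("block",(.441,-.112,.1))):
    u,v=map(int,w2pix(t,p));print(n_,g[v-4:v+5:4,u-4:u+5:4].mean(2).astype(int).tolist())
print(read_state()["force"])
E
```

```text
[ 16  26  18  17 286] [ 0.528 -0.285]
[ 43  57  18  20 266] [ 0.419 -0.369]
[ 15  59  18  17 273] [ 0.418 -0.274]
jar [[199, 201, 199], [201, 198, 200], [205, 204, 205]]
tin [[195, 161, 183], [194, 190, 187], [185, 188, 189]]
block [[183, 197, 198], [160, 199, 199], [141, 196, 197]]
[ 0.21043291  0.37869038 -0.02924594]
```

All three castings are in the tray, and the tin, jar and block are where they should be. Handing in.

```bash
python3 -c "
from rig import *
print(hand_in())"
```

```text
the job is handed in; nothing more can be done
None
```

I handed the job in at about 51 s, but `hand_in` returned no verdict; the last checks put the tin and jar on the board, all three castings in the tray and the block on its cork pad, and an earlier view showed the flap shut.

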